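Put the master gauges back in their homes

TASK

Put the four loose steel gauges away, each in the home that fits it: the large plug gauge upright in the larger round hole, the small plug gauge upright in the smaller one, the ring gauge flat over the post, and the gauge block lying in the pocket of the red holder. Set each one fully down without dropping it, and leave the caliper and the loupe where they are.

Things in the scene. Friction and masses are not known exactly. Their poses are not given: they have to be found in the camera images.
- big_plug_center (a point): The large plug gauge, loose, standing upright on the bench: steel gauging cylinder 44 mm diameter and 25 mm high at the bottom, above it a knurled round handle 22 mm diameter and 60 mm long; 85 mm tall in all, about 0.36 kg. The point is on its axis half-way up (42.5 mm above its foot), axes z up along the gauge.
- small_plug_center (a point): The small plug gauge, loose, standing upright on the bench: steel gauging cylinder 24 mm diameter and 25 mm high at the bottom, above it a knurled round handle 14 mm diameter and 50 mm long; 75 mm tall in all, about 0.11 kg. The point is on its axis half-way up (37.5 mm above its foot), axes z up along the gauge.
- ring_gauge_center (a point): The steel ring gauge, loose, lying flat on the bench: 52 mm outside diameter, 30 mm bore right through, 24 mm high, about 0.27 kg. The point is at its centre (in the bore, 12 mm above its underside), z up along the bore.
- gauge_block_center (a point): The steel gauge block, loose, lying on the bench: a plain bar 60 mm long (its x axis), 24 mm wide (y) and 24 mm high (z up), about 0.27 kg. The point is at its centre, 12 mm above its underside. Its two ends are alike.
- big_socket: Fixed square wooden block 84 x 84 mm, 20 mm high, with a round hole 60 mm diameter and 12 mm deep in the middle of its top: home of the large plug gauge. Origin at the centre of its underside (on the bench), z up; the hole's floor is 8 mm above the origin.
- small_socket: Fixed square wooden block 64 x 64 mm, 20 mm high, with a round hole 40 mm diameter and 12 mm deep in the middle of its top: home of the small plug gauge. Origin at the centre of its underside (on the bench), z up; the hole's floor is 8 mm above the origin.
- ring_post: Fixed round wooden base 72 mm diameter and 8 mm thick with a short steel post, 14 mm diameter, rounded off at the tip, standing 16 mm out of its middle (its tip 24 mm above the bench): home of the ring gauge, which goes over the post and lies flat on the base. Origin at the centre of its underside, z up.
- block_holder: Fixed red anodised holder with an open rectangular pocket 78 mm long (its x axis) and 40 mm wide (y): home of the gauge block. Pocket floor 4 mm above the origin, walls 7 mm thick with their rim 10 mm above the bench. Origin at the centre of the pocket, at the underside on the bench, z up. The holder goes on beyond the pocket at +x (away from the robot) with a flat sliding cover, fully open, standing 16 mm high there; the cover stays as it is.
- caliper_center (a point): Bystander: a loose dial caliper lying flat on the bench, about 170 mm long (its x axis, jaws and dial towards -x), 46 mm over the jaws, 15 mm high at the dial. The point is the middle of its beam, 5 mm above the bench. To be left where it lies.
- loupe_center (a point): Bystander: a loose black magnifying loupe standing on the bench, 32 mm diameter, 32 mm high. The point is on its axis half-way up. To be left where it stands.
Things that resemble listed ones, but are neither listed nor needed, are in the scene too. Leave any green or orange look-alike of the ring_post alone.

How it is judged:
By the outcome, as a careful person would: the job done as asked, in the order asked, and still so for the second after the job is handed in, with the robot touching nothing.
It also fails if it takes over 99 s, if anything falls off the work surface, if the arm or the gripper's body presses on something with over 40 N, if the wrist force passes 120 N, or if a joint passes its speed limit or range.

ROBOT

A 6-joint arm with a two-finger parallel gripper is mounted at the origin on the work surface. World frame = base frame: x ahead of the robot, y to its left, z up, the work surface at z = 0. Lengths are in mm, angles in rad, forces in N, time in s.
With the tool pointing down it reaches from about 300 to 850 mm from the base axis. Payload 4.2 kg.
Tool frame: the origin (TCP) lies between the finger pads; the fingertips stand 22 mm ahead of it and the grasp point (between the pads) lies 3 mm ahead of it; z points along the fingers, x is the direction in which the jaws open and shut, and the axes are right-handed (so a half turn about z gives the same grasp; the last joint's range is limited). The gripper opens to 91 mm and grips with 3 to 60 N. Pads are 32 mm wide; open, the fingers measure 118 mm over their backs; the gripper's body (76 mm by 178 mm) begins 60 mm behind the grasp point.
Start: joints at [1.266, 0.32, 1.565, -0, 1.257, -0.02], TCP at [161.557, 551.854, 213.676] pointing down, gripper open.
Joint ranges: [-3.11, 3.11], [-0.84, 2.01], [0.21, 2.61], [-1.34, 4.49], [0.05, 2.63], [-2.56, 2.56]. Speed limits (rad/s): [2.57, 2.57, 3.14, 3.14, 3.14, 3.14].

INTERFACE

Orientations are given as a 3x3 rotation matrix whose columns are the frame's x, y, z axes.
In Python, from workcell import bot, imaging gives the robot as it stands.
- The arm moves only by the tool play_rows, never from a script. Its argument "motion" is a list of rows, each a list of 7 numbers: the turn, a rotation vector about the tool's x, y, z in rad, then the shift along the tool's x, y, z in cm, then the finger opening in cm, from 0 to 9.12. A call has 1 to 8 rows; each row shifts and turns the commanded pose from where the row before left it, along the tool's axes as they then stand; what a row does not reach is not made up. A row lasts 1/8 s, in which the tool goes at most 62.5 mm and 10.7 degrees, less where a joint would pass 70% of its speed; a pose out of reach is approached as far as the arm can. A call with a gripper value outside its range is refused whole. The fingers move at their own pace and stop on an object; "force" is the grip in N (left out, the last holds). Time passes only in rows, so rows that do not move let the fingers close. It gives the time, the measured TCP pose, the force and the opening at its end, in the units of the state.
- bot.get_obs(): the state, without advancing time (a new reading comes with each control period).
- imaging.snapshot(name): name is "scene" or "top"; returns a dict with "pixels" (480x640x3 uint8, blue, green, red), "K" (3x3 intrinsics, pixels), "R" (3x3) and "t" (3): a world point X has camera coordinates R X + t. Camera axes: x right, y down, z forward; pixel columns grow to the right and rows downward; lengths in mm; the calibration is good to about 2 mm. A picture is of the moment at which its call begins. There is no depth.
- bot.sign_off(): hands the job in, once; it reports no verdict.
Trained networks look in a picture, given as the dict that the camera call returned (one of the last four; its "shot" number tells which), for a name from the list of things; names that differ only in an ending like _2 or _b are one class to them, and where a whole thing is asked for, a point or a joint stands for the part that bears it (a point fixed in the world has none). Each returns a list of dicts, best first, with "score" (0 to 1); they miss things now and then, are a little off and sometimes report something else, mostly with a low value. They report only what shows in the picture. A call takes as long as a camera call. They do not tell look-alikes from the thing itself.
- imaging.find_in(picture, thing): "xy" ([column, row] in pixels, amid what is visible of it).
- imaging.regions_of(picture, thing): "region" (480x640 bool, what is visible of it) and "xy" ([column, row] in pixels, amid what is visible of it).
- imaging.spot_point(picture, thing): "xy" ([column, row] in pixels: a listed point, or the origin of a listed thing).
The state is a dict: "time_s": time; "qpos": joint angles; "dq": joint speeds; "joint_efforts": joint torques, N m; "position": TCP position; "tool_rot": TCP orientation; "contact_force": force on the tool from outside, world axes, zero at the start; "moment": the same for the moment, N m; "width": finger opening in mm.
Only numpy, scipy, OpenCV 4.12 (cv2) and the standard library are available. Lean on these libraries where they do the work, as an engineer would, in place of code of your own. Each camera call takes 0.05 s, during which the arm holds its last target.

## Working session

There is one attempt and no reset: what is moved stays moved. The work goes in short steps, Python scripts to look and compute and a tool call to move; the robot and the scene stay as the last step left them, time stands still between calls to the robot, and variables do not carry over. Pictures are saved under pics/ and viewed, and the job is handed in when it is done.

Besides the shell and the picture viewer there is one more tool, called after ">>>" as name(argument=value, ...), one argument or row to a line, values as JSON. play_rows: Moves the arm, as the interface text tells. Its arguments: {"type":"object","properties":{"motion":{"type":"array"},"force":{"type":"number"}},"required":["motion"]}

```bash
mkdir -p pics; ls; python3 - <<'E'
from workcell import bot, imaging
import cv2,numpy as np
for n in ("scene","top"):
    s=imaging.snapshot(n); cv2.imwrite(f"pics/{n}0.png",s["pixels"])
    print(n,s["K"],s["R"],s["t"],s["shot"])
    for th in "big_plug_center small_plug_center ring_gauge_center gauge_block_center big_socket small_socket ring_post block_holder caliper_center loupe_center".split():
        print(th,[(np.round(d["xy"],1).tolist(),round(float(d["score"]),2)) for d in imaging.spot_point(s,th)][:4])
o=bot.get_obs();print(o)
E
```

```text
pics
scene [[577.57290258   0.         320.68298152]
 [  0.         577.57290258 233.22823744]
 [  0.           0.           1.        ]] [[-0.25482562  0.96674147  0.02179055]
 [ 0.5950872   0.17454271 -0.78447821]
 [-0.762191   -0.18693787 -0.61977343]] [ 163.88351887 -296.42839697 1545.84797787] 1
big_plug_center [([198.1, 184.0], 0.89)]
small_plug_center [([293.1, 201.6], 0.66)]
ring_gauge_center [([401.2, 223.8], 0.86), ([499.8, 240.2], 0.37)]
gauge_block_center [([503.2, 239.1], 0.86)]
big_socket [([497.2, 298.6], 0.95)]
small_socket [([267.8, 252.7], 0.74), ([379.5, 282.1], 0.46)]
ring_post [([151.8, 270.3], 0.95), ([138.8, 219.7], 0.67), ([188.2, 234.6], 0.58)]
block_holder [([381.5, 280.6], 0.95)]
caliper_center [([333.6, 236.8], 0.83)]
loupe_center [([448.7, 255.1], 0.9)]
top [[548.44084448   0.         314.66962996]
 [  0.         548.44084448 234.9238329 ]
 [  0.           0.           1.        ]] [[ 0.01489564 -0.99988187  0.00378921]
 [-0.98452353 -0.01532845 -0.17458078]
 [ 0.17461824 -0.00113008 -0.98463556]] [ -40.64983789  592.79119599 1050.60477725] 2
big_plug_cen
[... 563 characters left out ...]
.12084243e-06,
        1.25740164e+00, -1.99861688e-02]), 'dq': array([-0.0015485 ,  0.00056065,  0.0017999 , -0.00014176,  0.00052166,
        0.00166308]), 'joint_efforts': array([ 1.35376489e-03, -4.12361813e+01, -2.32228857e+01,  7.29887327e-02,
        3.76519770e-02,  8.26403436e-06]), 'position': array([161.56262544, 551.84174943, 213.68352191]), 'tool_rot': array([[ 2.80982380e-01,  9.59712926e-01,  3.80351182e-05],
       [ 9.59712922e-01, -2.80982383e-01,  9.19843557e-05],
       [ 9.89657733e-05,  1.06568112e-05, -9.99999995e-01]]), 'contact_force': array([ 0.12916397,  0.36157491, -0.428171  ]), 'moment': array([-0.07978067,  0.00076893,  0.01004793]), 'width': 91.35269852405396}
```

View pics/scene0.png

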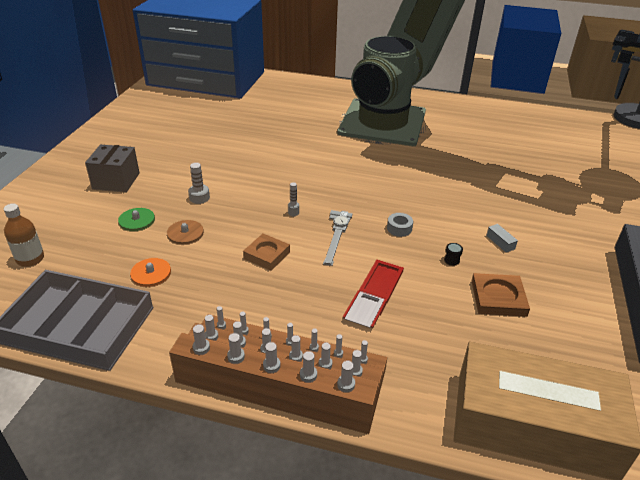

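View pics/top0.png

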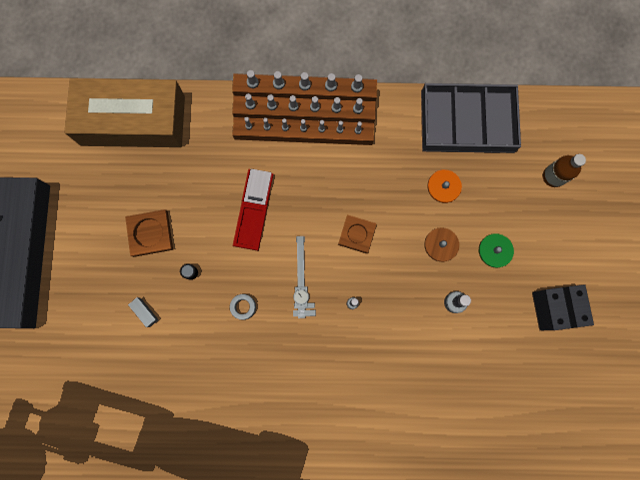

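Brown post is at scene (185,232) / top (442,244); the green and orange ones are decoys. Big plug top (458,301), small plug (353,302), ring (243,307), block (143,312). Next I fit the models to the masks in both views.

```bash
cat > h.py <<'E'
from workcell import bot, imaging
import cv2,numpy as np
from scipy.optimize import minimize
def circ(d,z):
    a=np.linspace(0,2*np.pi,40,endpoint=False); return np.c_[d/2*np.cos(a),d/2*np.sin(a),np.full(40,z)]
def cyl(d,z0,z1): return np.r_[circ(d,z0),circ(d,z1)]
def box(x0,x1,y0,y1,z0,z1): return np.array([[x,y,z] for x in(x0,x1) for y in(y0,y1) for z in(z0,z1)],float)
M={"big_plug_center":[cyl(44,0,25),cyl(22,25,85)],"small_plug_center":[cyl(24,0,25),cyl(14,25,75)],
"ring_gauge_center":[cyl(52,0,24)],"gauge_block_center":[box(-30,30,-12,12,0,24)],
"big_socket":[box(-42,42,-42,42,0,20)],"small_socket":[box(-32,32,-32,32,0,20)],"ring_post":[cyl(72,0,8),cyl(14,8,24)],
"loupe_center":[cyl(32,0,32)]}
def proj(s,P):
    c=P@s["R"].T+s["t"]; u=c@s["K"].T; return u[:,:2]/u[:,2:]
def ray(s,uv,z):
    d=s["R"].T@np.linalg.solve(s["K"],[uv[0],uv[1],1]); o=-s["R"].T@s["t"]; return o+d*(z-o[2])/d[2]
def place(P,p):
    c,q=np.cos(p[2]),np.sin(p[2]); return P@np.array([[c,-q,0],[q,c,0],[0,0,1]]).T+[p[0],p[1],0]
def render(s,parts,p,sc=4):
    m=np.zeros((480*sc,640*sc),np.uint8)
    for P in parts:
        cv2.fillConvexPoly(m,cv2.convexHull(((proj(s,place(P,p))+.5)*sc-.5).round().astype(np.int32)),1)
    return m
def fit(name,pairs,p0,yaw):
    big=[(s,cv2.resize(r.astype(np.uint8),None,fx=4,fy=4,interpolation=cv2.INTER_NEAREST)) for s,r in pairs]
    def cost(p):
        v=0
        for s,r in big:
            m=render(s,M[name],p); v+=1-(m&r).sum()/((m|r).sum())
        return v/len(big)
    best=None
    for y in ([0] if not yaw else np.arange(0,np.pi,np.pi/8)):
        sx=np.array([[p0[0],p0[1],y],[p0[0]+12,p0[1],y+.1],[p0[0],p0[1]+12,y-.1],[p0[0]-6,p0[1]-6,y+.3]])
        if yaw and cost(sx[0])>0.75: pass
        r=minimize(cost,sx[0],method="Nelder-Mead",options=dict(initial_simplex=sx,maxiter=60,xatol=.05,fatol=1e-4))
        if best is None or r.fun<best.fun: best=r
    return best.x,best.fun
E
cat > m.py <<'E'
from h import *
import pickle
H={"scene":dict(ring_post=(186,232)),"top":dict(big_plug_center=(458,301),ring_post=(442,244),small_plug_center=(353,302),block_holder=(252,212),small_socket=(357,234))}
S={};R={}
for n in ("scene","top"):
    s=imaging.snapshot(n); S[n]=s
    for th in list(M)+["block_holder","caliper_center"]:
        rs=imaging.regions_of(s,th)
        h=H[n].get(th)
        if h: rs=[r for r in rs if np.hypot(*(np.array(r["xy"])-h))<22]
        print(n,th,[(np.round(r["xy"]).tolist(),round(float(r["score"]),2),int(r["region"].sum())) for r in rs[:3]])
        if rs: R[n,th]=rs[0]["region"]
pickle.dump((S,R),open("m.pkl","wb"))
E
python3 m.py
```

```text
scene big_plug_center [([198.0, 189.0], 0.96, 604)]
scene small_plug_center [([292.0, 205.0], 0.62, 308)]
scene ring_gauge_center [([400.0, 226.0], 0.66, 516)]
scene gauge_block_center [([502.0, 237.0], 0.93, 516)]
scene big_socket [([500.0, 296.0], 0.91, 2070), ([294.0, 203.0], 0.4, 304)]
scene small_socket [([266.0, 250.0], 0.55, 1076)]
scene ring_post [([185.0, 235.0], 0.71, 723)]
scene loupe_center [([450.0, 254.0], 0.81, 344), ([294.0, 205.0], 0.45, 271)]
scene block_holder [([374.0, 293.0], 0.84, 1997)]
scene caliper_center [([337.0, 230.0], 0.94, 637)]
top big_plug_center [([455.0, 302.0], 0.68, 425)]
top small_plug_center [([349.0, 301.0], 0.6, 119)]
top ring_gauge_center [([236.0, 307.0], 0.9, 358), ([143.0, 233.0], 0.23, 1685)]
top gauge_block_center []
top big_socket [([146.0, 234.0], 0.89, 1849)]
top small_socket [([354.0, 234.0], 0.64, 960)]
top ring_post [([439.0, 242.0], 0.94, 935)]
top loupe_center [([185.0, 273.0], 0.66, 233)]
top block_holder [([253.0, 210.0], 0.75, 2054)]
top caliper_center [([300.0, 294.0], 0.62, 875), ([440.0, 243.0], 0.44, 891)]
```

```bash
cat > f.py <<'E'
from h import *
import pickle
S,R=pickle.load(open("m.pkl","rb"))
def fill(r):
    c,_=cv2.findContours(r.astype(np.uint8),cv2.RETR_EXTERNAL,cv2.CHAIN_APPROX_NONE); m=np.zeros((480,640),np.uint8); cv2.drawContours(m,[max(c,key=len)],-1,1,-1); return m
V={n:cv2.resize(S[n]["pixels"],None,fx=4,fy=4,interpolation=cv2.INTER_CUBIC) for n in S}
for th in M:
    yaw="socket" in th or "block" in th
    for cams in (["scene"],["top"],["scene","top"]):
        pr=[(S[n],fill(R[n,th])) for n in cams if (n,th) in R]
        if len(pr)<len(cams): continue
        m=pr[0][1]; ys,xs=np.nonzero(m); p0=ray(pr[0][0],(xs.mean(),ys.mean()),20)
        p,c=fit(th,pr,p0,yaw); print(th,cams,np.round(p,2),round(c,3))
    for n in S:
        e=cv2.findContours(render(S[n],M[th],p),cv2.RETR_EXTERNAL,cv2.CHAIN_APPROX_NONE)[0]
        cv2.drawContours(V[n],e,-1,(255,0,255),1)
pickle.dump(V,open("V.pkl","wb"))
cv2.imwrite("pics/ov_t1.png",V["top"][840:1320,480:1240]); cv2.imwrite("pics/ov_t2.png",V["top"][840:1320,1240:2000])
cv2.imwrite("pics/ov_s1.png",V["scene"][640:1200,500:1300]); cv2.imwrite("pics/ov_s2.png",V["scene"][800:1360,1340:2140])
E
python3 f.py
```

```text
big_plug_center ['scene'] [ 4.6444e+02 -3.1960e+02 -1.3000e-01] 0.065
big_plug_center ['top'] [ 4.6645e+02 -3.2117e+02  5.0000e-02] 0.1
big_plug_center ['scene', 'top'] [ 4.6568e+02 -3.1935e+02 -1.5000e-01] 0.093
small_plug_center ['scene'] [ 4.6202e+02 -1.0753e+02 -1.6000e-01] 0.099
small_plug_center ['top'] [ 4.6144e+02 -1.0972e+02  1.0000e-02] 0.082
small_plug_center ['scene', 'top'] [ 4.6120e+02 -1.0894e+02 -3.0000e-02] 0.124
ring_gauge_center ['scene'] [4.4940e+02 1.1429e+02 1.0000e-02] 0.092
ring_gauge_center ['top'] [4.5044e+02 1.1373e+02 1.0000e-02] 0.093
ring_gauge_center ['scene', 'top'] [4.4974e+02 1.1371e+02 1.0000e-01] 0.094
gauge_block_center ['scene'] [436.87 316.28   0.69] 0.062
big_socket ['scene'] [5.9996e+02 3.1533e+02 1.9000e-01] 0.036
big_socket ['top'] [6.0069e+02 3.1515e+02 2.1000e-01] 0.032
big_socket ['scene', 'top'] [600.35 315.13   1.77] 0.035
small_socket ['scene'] [ 603.69 -117.78    1.29] 0.044
small_socket ['top'] [ 6.0583e+02 -1.1970e+02 -2.8000e-01] 0.047
small_socket ['scene', 'top'] [ 605.04 -118.79    1.29] 0.06
ring_post ['scene'] [ 5.8527e+02 -2.9572e+02  3.4000e-01] 0.058
ring_post ['top'] [ 5.8735e+02 -2.9699e+02  1.3000e-01] 0.038
ring_post ['scene', 'top'] [ 5.8680e+02 -2.9672e+02  3.8000e-01] 0.058
loupe_center ['scene'] [5.1954e+02 2.2664e+02 6.0000e-02] 0.094
loupe_center ['top'] [5.2037e+02 2.2610e+02 1.5000e-01] 0.102
loupe_center ['scene', 'top'] [5.2008e+02 2.2634e+02 8.0000e-02] 0.101
```

View pics/ov_t1.png

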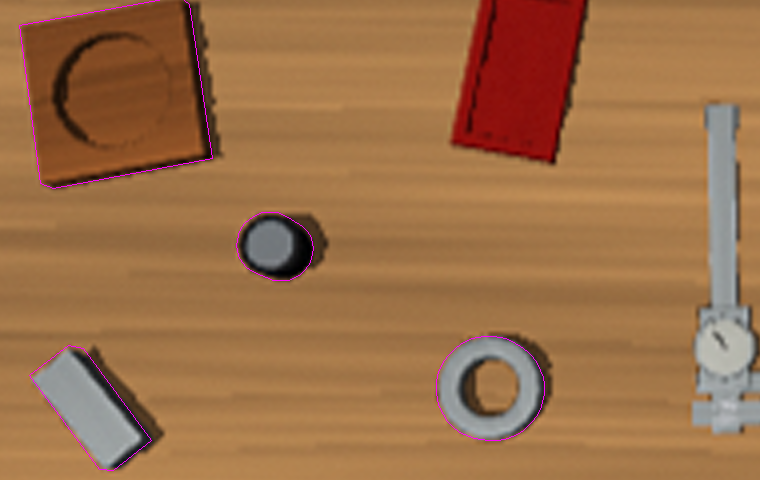

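View pics/ov_t2.png

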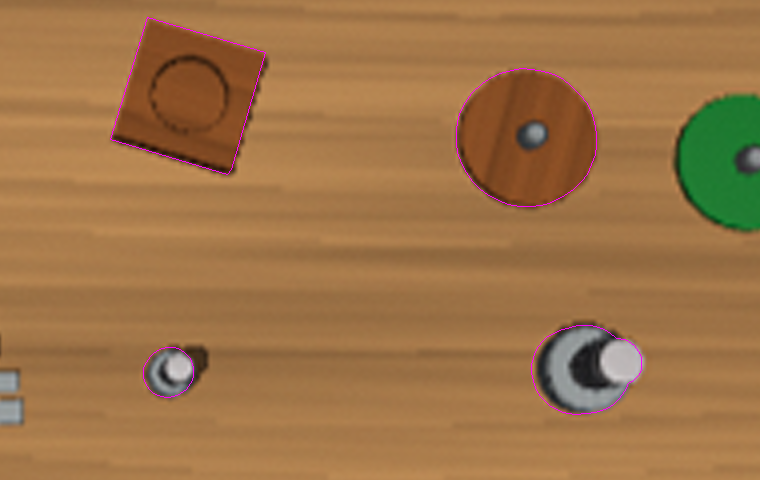

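View pics/ov_s2.png

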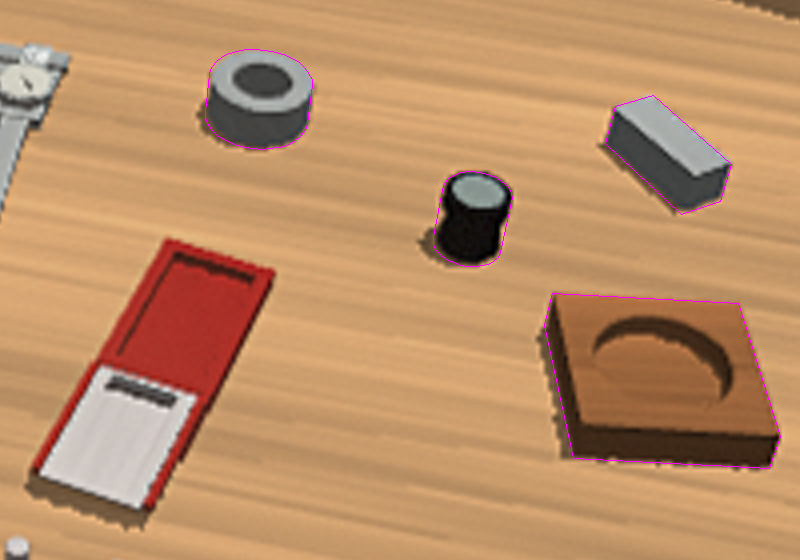

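```bash
cat > hold.py <<'E'
from h import *
import pickle
S,R=pickle.load(open("m.pkl","rb"))
# red mask, rim plane z=10 : rectify each view to metric (2px/mm) about the holder
for n in S:
    s=S[n]; x0,y0=560,20; k=3.0
    cor=np.array([[x0,y0],[x0+200,y0],[x0+200,y0+130],[x0,y0+130]],float)
    src=proj(s,np.c_[cor,np.full(4,10.)]).astype(np.float32)
    dst=((cor-[x0,y0])*k).astype(np.float32)
    w=cv2.warpPerspective(s["pixels"],cv2.getPerspectiveTransform(src,dst),(600,390),flags=cv2.INTER_CUBIC)
    cv2.imwrite(f"pics/hold_{n}.png",w)
E
python3 hold.py
```

```text
(no output)
```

The outlines fit all gauges, sockets and the brown post in both views. Holder next.

View pics/hold_top.png

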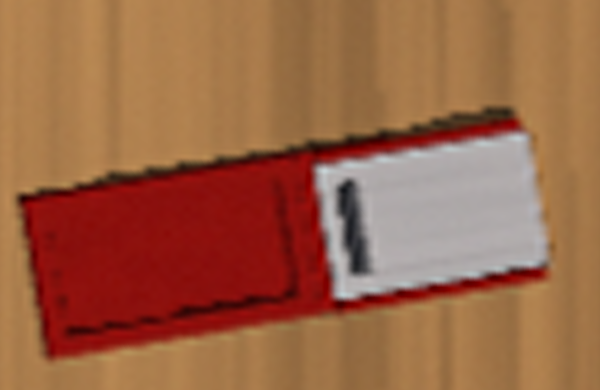

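View pics/hold_scene.png

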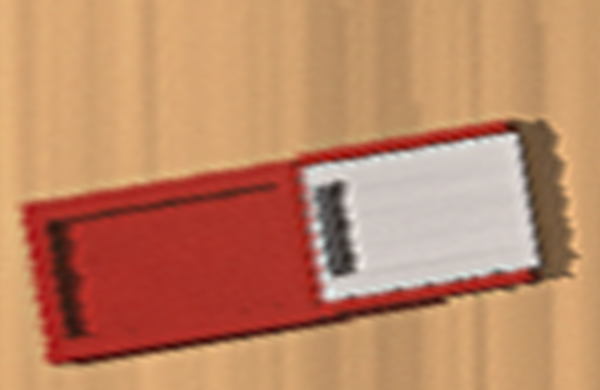

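```bash
cat > plan.py <<'E'
# usage: plan.py x y z yaw nrows  -> rows [0,0,turn, dx,dy,dz(cm)] in the tool axes, straight line, from the measured pose
import sys
from workcell import bot
import numpy as np
from scipy.spatial.transform import Rotation as Ro
o=bot.get_obs(); p=np.array(o["position"]);R=np.array(o["tool_rot"])
yaw=np.arctan2(R[1,0],R[0,0])
a=[float(v) for v in sys.argv[1:]]; t=np.array(a[:3]); ty=a[3]; n=int(a[4])
dy=(ty-yaw+np.pi)%(2*np.pi)-np.pi
print("t",round(o["time_s"],2),"pos",p.round(1),"yaw",round(yaw,3),"tilt",R[:,2].round(4),"w",round(o["width"],1),"F",np.round(o["contact_force"],1),"q",np.round(o["qpos"],2))
print("tool delta cm",(R.T@(t-p)/10).round(2),"turn",round(-dy,3))
if n>1:
  d=(t-p)/n; print("step mm",np.linalg.norm(d).round(1))
  for i in range(n):
    Ri=R@Ro.from_rotvec([0,0,-dy/n*i]).as_matrix()
    print([0,0,round(-dy/n,3)]+(Ri.T@d/10).round(2).tolist())
E
python3 plan.py 420 200 200 0 8
```

```text
t 2.2 pos [161.6 551.9 213.7] yaw 1.286 tilt [ 0.e+00  1.e-04 -1.e+00] w 91.3 F [ 0.1 -0.6 -0.5] q [ 1.27  0.32  1.56  0.    1.26 -0.02]
tool delta cm [-26.51  34.69   1.36] turn 1.286
step mm 54.6
[0, 0, np.float64(0.161), -3.31, 4.34, 0.17]
[0, 0, np.float64(0.161), -2.58, 4.81, 0.17]
[0, 0, np.float64(0.161), -1.77, 5.16, 0.17]
[0, 0, np.float64(0.161), -0.92, 5.38, 0.17]
[0, 0, np.float64(0.161), -0.05, 5.46, 0.17]
[0, 0, np.float64(0.161), 0.82, 5.39, 0.17]
[0, 0, np.float64(0.161), 1.68, 5.19, 0.17]
[0, 0, np.float64(0.161), 2.48, 4.86, 0.17]
```

>>> play_rows(
  motion=[
    [0,0,0.161,-3.3,4.3,0.2,9],
    [0,0,0.161,-2.6,4.8,0.2,9],
    [0,0,0.161,-1.8,5.2,0.2,9],
    [0,0,0.161,-0.9,5.4,0.2,9],
    [0,0,0.161,0,5.5,0.2,9],
    [0,0,0.161,0.8,5.4,0.2,9],
    [0,0,0.161,1.7,5.2,0.1,9],
    [0,0,0.161,2.5,4.9,0.1,9],
  ],
  force=30,
)

```text
time_s: 3.2
position: [421.7, 197.4, 199.9]
tool_rot: [[1.0, -0.007, 0.001], [-0.007, -1.0, 0.001], [0.001, -0.001, -1.0]]
contact_force: [0.9, 0.8, -0.3]
width: 89.9
```

```bash
python3 plan.py 466 -320 150 0 9
```

```text
t 3.2 pos [421.7 197.4 199.9] yaw -0.007 tilt [ 9.e-04  6.e-04 -1.e+00] w 89.9 F [ 0.9  0.8 -0.3] q [0.41 0.16 1.82 0.   1.16 0.42]
tool delta cm [ 4.81 51.71  4.96] turn -0.007
step mm 58.0
[0, 0, np.float64(-0.001), 0.53, 5.75, 0.55]
[0, 0, np.float64(-0.001), 0.53, 5.75, 0.55]
[0, 0, np.float64(-0.001), 0.52, 5.75, 0.55]
[0, 0, np.float64(-0.001), 0.52, 5.75, 0.55]
[0, 0, np.float64(-0.001), 0.52, 5.75, 0.55]
[0, 0, np.float64(-0.001), 0.51, 5.75, 0.55]
[0, 0, np.float64(-0.001), 0.51, 5.75, 0.55]
[0, 0, np.float64(-0.001), 0.5, 5.75, 0.55]
[0, 0, np.float64(-0.001), 0.5, 5.75, 0.55]
```

>>> play_rows(
  motion=[
    [0,0,-0.007,0.5,5.75,0.4,6],
    [0,0,0,0.5,5.75,0.4,6],
    [0,0,0,0.5,5.75,0.5,6],
    [0,0,0,0.5,5.75,0.5,6],
    [0,0,0,0.5,5.75,0.6,6],
    [0,0,0,0.5,5.75,0.6,6],
    [0,0,0,0.5,5.75,0.6,6],
    [0,0,0,0.5,5.75,0.6,6],
  ],
)

```text
time_s: 4.2
position: [462.6, -263.0, 157.6]
tool_rot: [[1.0, 0.005, 0.001], [0.005, -1.0, -0.0], [0.001, 0.0, -1.0]]
contact_force: [0.9, 0.7, -0.2]
width: 60.3
```

```bash
python3 plan.py 466 -320 63 0 1
```

```text
t 4.2 pos [ 462.6 -263.   157.6] yaw 0.005 tilt [ 8.e-04 -0.e+00 -1.e+00] w 60.3 F [ 0.9  0.7 -0.2] q [-0.54  0.3   1.75  0.    1.1  -0.54]
tool delta cm [0.31 5.7  9.46] turn 0.005
```

>>> play_rows(
  motion=[
    [0,0,0.003,0.3,5.7,0.5,6],
    [0,0,0,0,0,2,6],
    [0,0,0,0,0,3,6],
    [0,0,0,0,0,0,6],
  ],
)

```text
time_s: 4.7
position: [464.3, -317.1, 100.6]
tool_rot: [[1.0, 0.002, -0.004], [0.002, -1.0, 0.003], [-0.004, -0.003, -1.0]]
contact_force: [0.3, 0.2, -0.3]
width: 59.8
```

```bash
python3 plan.py 466 -320 63 0 1
```

```text
t 4.7 pos [ 464.3 -317.1  100.6] yaw 0.002 tilt [-0.0043  0.0031 -1.    ] w 59.8 F [ 0.3  0.2 -0.3] q [-0.62  0.4   1.75  0.    1.   -0.62]
tool delta cm [0.18 0.3  3.76] turn 0.002
```

>>> play_rows(
  motion=[
    [0,0,0,0.2,0.3,1.5,6],
    [0,0,0,0,0,2.2,6],
    [0,0,0,0,0,0,6],
    [0,0,0,0,0,0,4],
    [0,0,0,0,0,0,2],
    [0,0,0,0,0,0,1.5],
    [0,0,0,0,0,0,1.5],
    [0,0,0,0,0,0,1.5],
  ],
)

```text
time_s: 5.7
position: [467.4, -321.0, 65.8]
tool_rot: [[1.0, 0.002, -0.001], [0.002, -1.0, 0.0], [-0.001, -0.0, -1.0]]
contact_force: [-2.6, 0.3, 2.0]
width: 21.0
```

```bash
python3 plan.py 466 -320 63 0 1
```

```text
t 5.7 pos [ 467.4 -321.    65.8] yaw 0.002 tilt [-8.e-04  0.e+00 -1.e+00] w 21.0 F [-2.6  0.3  2. ] q [-0.62  0.44  1.79 -0.    0.92 -0.62]
tool delta cm [-0.14 -0.1   0.28] turn 0.002
```

>>> play_rows(
  motion=[
    [0,0,0,0,0,-1,1.5],
    [0,0,0,0,0,-2,1.5],
    [0,0,0,0,0,-3,1.5],
    [0,0,0,0,0,-4,1.5],
    [0,0,0,0,-1,-1,1.5],
    [0,0,0,0.8,-3,0,1.5],
    [0,0,0,1,-5,0,1.5],
    [0,0,0,1,-5,0,1.5],
  ],
)

```text
time_s: 6.7
position: [494.7, -178.7, 174.2]
tool_rot: [[1.0, 0.001, -0.002], [0.001, -1.0, 0.002], [-0.002, -0.002, -1.0]]
contact_force: [1.1, -0.1, -2.6]
width: 21.2
```

```bash
python3 plan.py 600 315 170 0 10
```

```text
t 6.7 pos [ 494.7 -178.7  174.2] yaw 0.001 tilt [-0.0021  0.0016 -1.    ] w 21.2 F [ 1.1 -0.1 -2.6] q [-0.37  0.27  1.74  0.    1.13 -0.37]
tool delta cm [ 10.58 -49.36   0.48] turn 0.001
step mm 50.5
[0, 0, np.float64(0.0), 1.06, -4.94, 0.05]
[0, 0, np.float64(0.0), 1.06, -4.94, 0.05]
[0, 0, np.float64(0.0), 1.06, -4.94, 0.05]
[0, 0, np.float64(0.0), 1.06, -4.94, 0.05]
[0, 0, np.float64(0.0), 1.06, -4.94, 0.05]
[0, 0, np.float64(0.0), 1.06, -4.94, 0.05]
[0, 0, np.float64(0.0), 1.05, -4.94, 0.05]
[0, 0, np.float64(0.0), 1.05, -4.94, 0.05]
[0, 0, np.float64(0.0), 1.05, -4.94, 0.05]
[0, 0, np.float64(0.0), 1.05, -4.94, 0.05]
```

>>> play_rows(
  motion=[
    [0,0,0,1.1,-5,0,1.5],
    [0,0,0,1.1,-5,0,1.5],
    [0,0,0,1.1,-5,0,1.5],
    [0,0,0,1.1,-5,0,1.5],
    [0,0,0,1,-5,0,1.5],
    [0,0,0,1,-5,0,1.5],
    [0,0,0,1,-5,0,1.5],
    [0,0,0,1,-5,0,1.5],
  ],
)

```text
time_s: 7.7
position: [577.5, 221.2, 174.0]
tool_rot: [[1.0, 0.002, -0.003], [0.002, -1.0, -0.001], [-0.003, 0.001, -1.0]]
contact_force: [0.9, -0.5, -3.1]
width: 21.1
```

>>> play_rows(
  motion=[
    [0,0,0,1,-4,0.5,1.5],
    [0,0,0,0.8,-3,2,1.5],
    [0,0,0,0,0,3,1.5],
    [0,0,0,0,0,0,1.5],
  ],
)

```text
time_s: 8.2
position: [593.2, 288.8, 116.3]
tool_rot: [[1.0, 0.003, -0.009], [0.003, -1.0, -0.004], [-0.009, 0.004, -1.0]]
contact_force: [0.7, -0.6, -3.0]
width: 21.1
```

```bash
python3 plan.py 600.5 315 74 0 1; cat > look.py <<'E'
from h import *
import sys
# look.py tag x y : crop both views around a world point
t,x,y,z=sys.argv[1],*map(float,sys.argv[2:5]); ims=[]
for n in ("scene","top"):
    s=imaging.snapshot(n); u=proj(s,np.array([[x,y,z]]))[0].astype(int)
    u=np.clip(u,[66,66],[573,413]); c=s["pixels"][u[1]-66:u[1]+66,u[0]-66:u[0]+66]; ims.append(cv2.resize(c,(400,400),interpolation=cv2.INTER_CUBIC)); print(n,"crop origin",u-66,"scale 3.03")
cv2.imwrite(f"pics/{t}.png",np.hstack(ims))
E
python3 look.py bp1 600 315 50
```

```text
t 8.2 pos [593.2 288.8 116.3] yaw 0.003 tilt [-0.009  -0.0039 -1.    ] w 21.1 F [ 0.7 -0.6 -3. ] q [0.44 0.52 1.49 0.   1.14 0.43]
tool delta cm [ 0.78 -2.63  4.21] turn 0.003
scene crop origin [437 211] scale 3.03
top crop origin [ 76 163] scale 3.03
```

View pics/bp1.png

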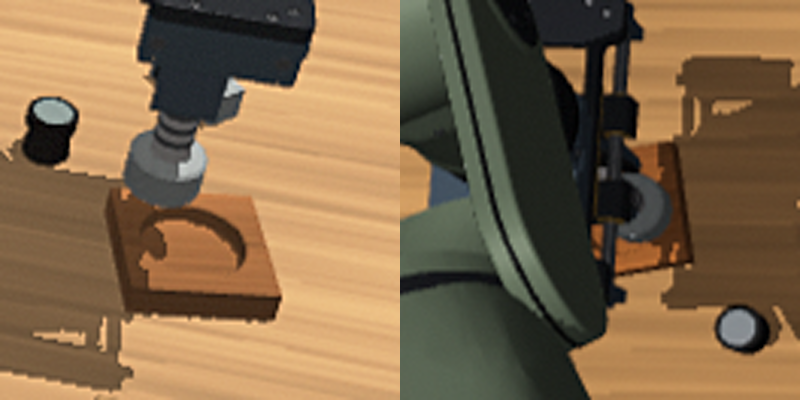

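>>> play_rows(
  motion=[
    [0,0,0,0.6,-2.6,0,1.5],
    [0,0,0,0,0,1,1.5],
    [0,0,0,0,0,0,1.5],
    [0,0,0,0,0,0,1.5],
  ],
)

```text
time_s: 8.8
position: [602.6, 314.6, 111.1]
tool_rot: [[1.0, 0.001, 0.0], [0.001, -1.0, -0.0], [0.0, 0.0, -1.0]]
contact_force: [-0.3, -1.1, -2.9]
width: 21.4
```

```bash
python3 plan.py 600.5 315 74 0 1;python3 look.py bp2 600 315 30
```

```text
t 8.8 pos [602.6 314.6 111.1] yaw 0.001 tilt [ 2.e-04 -1.e-04 -1.e+00] w 21.4 F [-0.3 -1.1 -2.9] q [ 0.46  0.55  1.45 -0.    1.14  0.46]
tool delta cm [-0.21 -0.04  3.71] turn 0.001
scene crop origin [435 219] scale 3.03
top crop origin [ 79 165] scale 3.03
```

View pics/bp2.png

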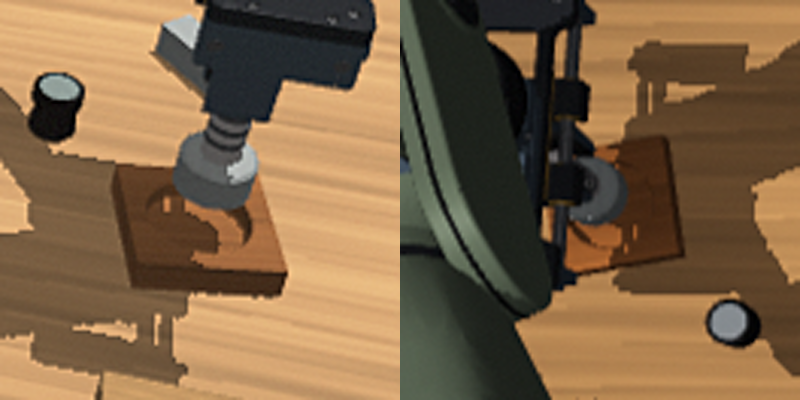

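>>> play_rows(
  motion=[
    [0,0,0,-0.2,0,1.2,1.5],
    [0,0,0,0,0,1.2,1.5],
    [0,0,0,0,0,0.6,1.5],
    [0,0,0,0,0,0,1.5],
    [0,0,0,0,0,0,1.5],
  ],
)

```text
time_s: 9.52
position: [600.9, 315.5, 80.9]
tool_rot: [[1.0, 0.002, 0.001], [0.002, -1.0, 0.0], [0.001, -0.0, -1.0]]
contact_force: [0.6, 0.4, -2.6]
width: 21.2
```

```bash
python3 plan.py 600.5 315 74 0 1;python3 look.py bp3 600 315 30
```

```text
t 9.53 pos [600.9 315.5  80.9] yaw 0.002 tilt [ 6.e-04  4.e-04 -1.e+00] w 21.2 F [ 0.6  0.4 -2.6] q [0.47 0.58 1.49 0.   1.08 0.46]
tool delta cm [-0.04  0.05  0.69] turn 0.002
scene crop origin [435 219] scale 3.03
top crop origin [ 79 165] scale 3.03
```

View pics/bp3.png

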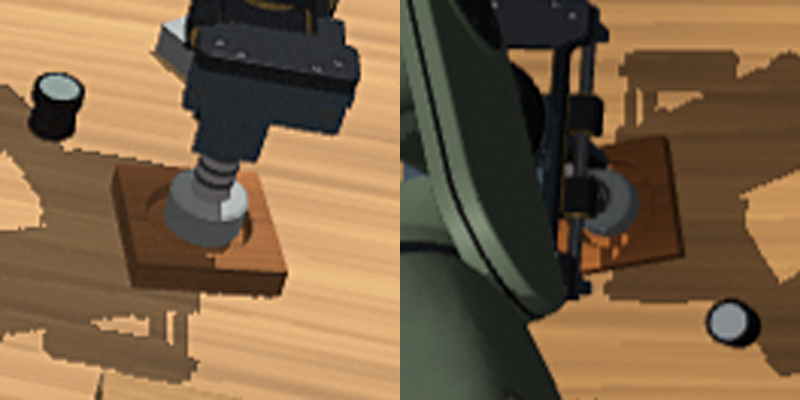

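>>> play_rows(
  motion=[
    [0,0,0,0,0,0.3,1.5],
    [0,0,0,0,0,0.2,1.5],
    [0,0,0,0,0,0.1,1.5],
    [0,0,0,0,0,0,1.5],
  ],
)

```text
time_s: 10.12
position: [600.5, 315.3, 74.5]
tool_rot: [[1.0, 0.002, -0.0], [0.002, -1.0, -0.0], [-0.0, 0.0, -1.0]]
contact_force: [0.5, 0.2, -2.1]
width: 21.1
```

>>> play_rows(
  motion=[
    [0,0,0,0,0,0.1,1.5],
    [0,0,0,0,0,0,1.5],
  ],
)

```text
time_s: 10.38
position: [600.7, 315.4, 73.9]
tool_rot: [[1.0, 0.002, 0.0], [0.002, -1.0, 0.0], [0.0, -0.0, -1.0]]
contact_force: [-0.3, -1.3, -1.4]
width: 21.0
```

>>> play_rows(
  motion=[
    [0,0,0,0,0,0.1,1.5],
    [0,0,0,0,0,0,1.5],
  ],
)

```text
time_s: 10.62
position: [600.7, 315.6, 73.8]
tool_rot: [[1.0, 0.002, 0.001], [0.002, -1.0, 0.001], [0.001, -0.001, -1.0]]
contact_force: [-1.5, 0.2, 5.4]
width: 20.9
```

>>> play_rows(
  motion=[
    [0,0,0,0,0,0,2.4],
    [0,0,0,0,0,0,3],
    [0,0,0,0,0,0,5],
    [0,0,0,0,0,0,5],
    [0,0,0,0,0,-1,5],
    [0,0,0,0,0,-3,5],
    [0,0,0,0,0,-4,5],
    [0,0,0,0,0,-3,5],
  ],
)

```text
time_s: 11.62
position: [601.1, 315.6, 185.4]
tool_rot: [[1.0, 0.002, 0.003], [0.002, -1.0, 0.001], [0.003, -0.001, -1.0]]
contact_force: [-0.3, 0.3, 0.5]
width: 50.0
```

```bash
python3 look.py bp4 600 315 30; python3 plan.py 461.3 -109 150 0 9
```

```text
scene crop origin [435 219] scale 3.03
top crop origin [ 79 165] scale 3.03
t 11.72 pos [602.7 316.4 187.9] yaw 0.002 tilt [ 0.0084  0.0044 -1.    ] w 49.5 F [-0.7  0.2 -0.7] q [0.47 0.5  1.35 0.   1.29 0.46]
tool delta cm [-14.25  42.53   3.48] turn 0.002
step mm 50.0
[0, 0, np.float64(0.0), -1.58, 4.73, 0.39]
[0, 0, np.float64(0.0), -1.58, 4.73, 0.39]
[0, 0, np.float64(0.0), -1.58, 4.73, 0.39]
[0, 0, np.float64(0.0), -1.58, 4.73, 0.39]
[0, 0, np.float64(0.0), -1.58, 4.73, 0.39]
[0, 0, np.float64(0.0), -1.58, 4.73, 0.39]
[0, 0, np.float64(0.0), -1.58, 4.73, 0.39]
[0, 0, np.float64(0.0), -1.58, 4.73, 0.39]
[0, 0, np.float64(0.0), -1.58, 4.73, 0.39]
```

View pics/bp4.png

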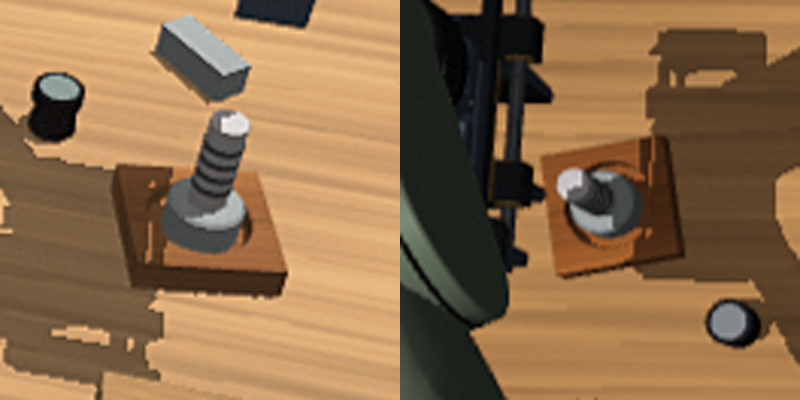

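Large plug is standing upright in its hole (scene crop ~(205,215)). Small plug next.

>>> play_rows(
  motion=[
    [0,0,0,-1.6,4.7,0.2,5],
    [0,0,0,-1.6,4.7,0.2,5],
    [0,0,0,-1.6,4.7,0.2,5],
    [0,0,0,-1.6,4.7,0.2,5],
    [0,0,0,-1.6,4.7,0.4,5],
    [0,0,0,-1.6,4.7,0.4,5],
    [0,0,0,-1.6,4.7,0.4,5],
    [0,0,0,-1.6,4.7,0.4,5],
  ],
)

```text
time_s: 12.72
position: [472.1, -62.3, 157.9]
tool_rot: [[1.0, 0.002, -0.001], [0.002, -1.0, 0.0], [-0.001, -0.0, -1.0]]
contact_force: [0.1, -0.8, 0.3]
width: 49.9
```

>>> play_rows(
  motion=[
    [0,0,0,-0.8,4,1,5],
    [0,0,0,0,0,2,5],
    [0,0,0,0,0,0,5],
    [0,0,0,0,0,0,5],
  ],
)

```text
time_s: 13.22
position: [465.6, -100.7, 128.8]
tool_rot: [[1.0, 0.003, 0.0], [0.003, -1.0, 0.0], [0.0, -0.0, -1.0]]
contact_force: [0.6, -0.6, 0.2]
width: 50.0
```

```bash
python3 plan.py 461.3 -109 56 0 1
```

```text
t 13.22 pos [ 465.6 -100.7  128.8] yaw 0.003 tilt [ 2.e-04  1.e-04 -1.e+00] w 50.0 F [ 0.6 -0.6  0.2] q [-0.24  0.24  1.91  0.    0.99 -0.24]
tool delta cm [-0.44  0.83  7.28] turn 0.003
```

>>> play_rows(
  motion=[
    [0,0,0,-0.4,0.8,1.3,5],
    [0,0,0,0,0,3,5],
    [0,0,0,0,0,3,5],
    [0,0,0,0,0,0,5],
    [0,0,0,0,0,0,3],
    [0,0,0,0,0,0,2],
  ],
  force=20,
)

```text
time_s: 13.98
position: [462.4, -109.2, 56.8]
tool_rot: [[1.0, 0.002, 0.003], [0.002, -1.0, -0.001], [0.003, 0.001, -1.0]]
contact_force: [0.8, 0.0, -1.0]
width: 32.6
```

>>> play_rows(
  motion=[
    [0,0,0,0,0,0,1],
    [0,0,0,0,0,0,0.8],
    [0,0,0,0,0,0,0.8],
    [0,0,0,0,0,0,0.8],
  ],
)

```text
time_s: 14.48
position: [461.5, -109.0, 56.0]
tool_rot: [[1.0, 0.002, 0.0], [0.002, -1.0, -0.0], [0.0, 0.0, -1.0]]
contact_force: [-2.2, -0.5, 4.8]
width: 13.2
```

```bash
python3 plan.py 461.3 -109 56 0 1; python3 look.py sp1 461 -109 40
```

```text
t 14.47 pos [ 461.5 -109.    56. ] yaw 0.002 tilt [ 4.e-04 -1.e-04 -1.e+00] w 13.2 F [-2.2 -0.5  4.8] q [-0.26  0.33  2.01  0.    0.8  -0.26]
tool delta cm [-0.02 -0.    0.  ] turn 0.002
scene crop origin [226 132] scale 3.03
top crop origin [286 236] scale 3.03
```

View pics/sp1.png

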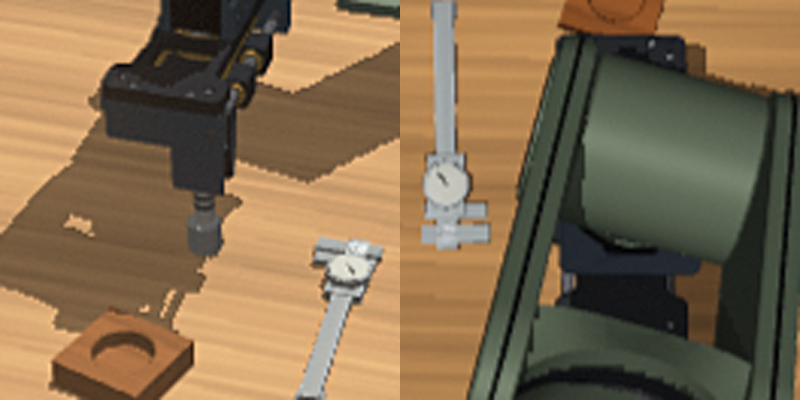

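>>> play_rows(
  motion=[
    [0,0,0,0,0,-1,0.8],
    [0,0,0,0,0,-2,0.8],
    [0,0,0,1,0,-2,0.8],
    [0,0,0,4,0.3,-0.5,0.8],
    [0,0,0,4,0.3,0,0.8],
    [0,0,0,3.5,0.3,0,0.8],
    [0,0,0,1.8,0.1,0,0.8],
    [0,0,0,0,0,0,0.8],
  ],
)

```text
time_s: 15.58
position: [605.2, -118.6, 110.2]
tool_rot: [[1.0, 0.002, -0.0], [0.002, -1.0, 0.0], [-0.0, -0.0, -1.0]]
contact_force: [-0.6, 0.2, -1.2]
width: 13.1
```

>>> play_rows(
  motion=[
    [0,0,0,0,0,0,0.8],
    [0,0,0,0,0,0,0.8],
  ],
)

```text
time_s: 15.82
position: [603.4, -118.6, 110.8]
tool_rot: [[1.0, 0.002, -0.001], [0.002, -1.0, 0.0], [-0.001, -0.0, -1.0]]
contact_force: [0.1, 0.1, -1.9]
width: 13.3
```

```bash
python3 plan.py 605 -119 64 0 1
```

```text
t 15.82 pos [ 603.4 -118.6  110.8] yaw 0.002 tilt [-7.e-04  2.e-04 -1.e+00] w 13.3 F [ 0.1  0.1 -1.9] q [-0.21  0.46  1.62  0.    1.07 -0.21]
tool delta cm [0.16 0.04 4.68] turn 0.002
```

>>> play_rows(
  motion=[
    [0,0,0,0.1,0,1.5,0.8],
    [0,0,0,0,0,1.5,0.8],
    [0,0,0,0,0,0.8,0.8],
    [0,0,0,0,0,0.2,0.8],
    [0,0,0,0,0,0,0.8],
  ],
)

```text
time_s: 16.45
position: [605.6, -118.7, 70.6]
tool_rot: [[1.0, 0.002, 0.0], [0.002, -1.0, 0.0], [0.0, -0.0, -1.0]]
contact_force: [-0.1, 0.3, -1.3]
width: 13.0
```

```bash
python3 plan.py 605 -119 64 0 1; python3 look.py sp2 605 -119 20
```

```text
t 16.45 pos [ 605.6 -118.7   70.6] yaw 0.002 tilt [ 1.e-04  1.e-04 -1.e+00] w 13.0 F [-0.1  0.3 -1.3] q [-0.21  0.5   1.66  0.    0.98 -0.21]
tool delta cm [-0.06  0.03  0.66] turn 0.002
scene crop origin [199 181] scale 3.03
top crop origin [290 166] scale 3.03
```

View pics/sp2.png

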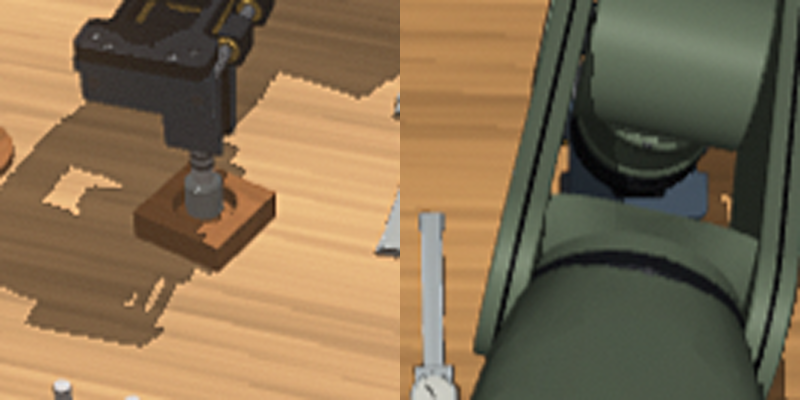

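In the hole's mouth, centred. Lowering.

>>> play_rows(
  motion=[
    [0,0,0,0,0,0.3,0.8],
    [0,0,0,0,0,0.2,0.8],
    [0,0,0,0,0,0.1,0.8],
    [0,0,0,0,0,0,0.8],
  ],
)

```text
time_s: 17.05
position: [605.4, -118.6, 64.5]
tool_rot: [[1.0, 0.002, -0.0], [0.002, -1.0, 0.0], [-0.0, -0.0, -1.0]]
contact_force: [0.6, 0.7, -1.6]
width: 13.7
```

>>> play_rows(
  motion=[
    [0,0,0,0,0,0.1,0.8],
    [0,0,0,0,0,0,0.8],
  ],
)

```text
time_s: 17.3
position: [605.6, -118.7, 64.1]
tool_rot: [[1.0, 0.002, 0.001], [0.002, -1.0, -0.0], [0.001, 0.0, -1.0]]
contact_force: [-0.1, -0.0, 1.9]
width: 13.2
```

>>> play_rows(
  motion=[
    [0,0,0,0,0,0.05,0.8],
    [0,0,0,0,0,0,0.8],
    [0,0,0,0,0,0,1.6],
    [0,0,0,0,0,0,2.4],
    [0,0,0,0,0,0,4],
    [0,0,0,0,0,-1,4],
    [0,0,0,0,0,-3,5],
    [0,0,0,0,0,-4,6.5],
  ],
)

```text
time_s: 18.3
position: [604.9, -118.5, 143.7]
tool_rot: [[1.0, 0.002, -0.002], [0.002, -1.0, 0.0], [-0.002, -0.0, -1.0]]
contact_force: [0.5, 0.7, -0.1]
width: 57.3
```

```bash
python3 plan.py 449.8 113.9 90 0 6;
```

```text
t 18.3 pos [ 604.9 -118.5  143.7] yaw 0.002 tilt [-1.8e-03  5.0e-04 -1.0e+00] w 57.3 F [ 0.5  0.7 -0.1] q [-0.21  0.43  1.57  0.    1.14 -0.21]
tool delta cm [-15.46 -23.27   5.41] turn 0.002
step mm 47.4
[0, 0, np.float64(0.0), -2.58, -3.88, 0.9]
[0, 0, np.float64(0.0), -2.58, -3.88, 0.9]
[0, 0, np.float64(0.0), -2.58, -3.88, 0.9]
[0, 0, np.float64(0.0), -2.58, -3.88, 0.9]
[0, 0, np.float64(0.0), -2.58, -3.88, 0.9]
[0, 0, np.float64(0.0), -2.58, -3.87, 0.9]
```

>>> play_rows(
  motion=[
    [0,0,0,-2.6,-3.9,-0.5,8],
    [0,0,0,-2.6,-3.9,0.4,8],
    [0,0,0,-2.6,-3.9,0.8,8],
    [0,0,0,-2.6,-3.9,1.5,8],
    [0,0,0,-2.6,-3.9,1.5,8],
    [0,0,0,-2.5,-3.8,1.5,8],
    [0,0,0,0,0,0,8],
    [0,0,0,0,0,0,8],
  ],
)

```text
time_s: 19.3
position: [451.0, 114.1, 91.9]
tool_rot: [[1.0, 0.003, 0.002], [0.003, -1.0, 0.0], [0.002, -0.0, -1.0]]
contact_force: [-0.1, 0.0, -1.1]
width: 80.1
```

```bash
python3 plan.py 449.8 113.9 25 0 1;python3 look.py sp3 605 -119 20
```

```text
t 19.3 pos [451.  114.1  91.9] yaw 0.003 tilt [ 2.1e-03  2.0e-04 -1.0e+00] w 80.1 F [-0.1  0.  -1.1] q [ 0.22  0.27  1.99 -0.    0.88  0.22]
tool delta cm [-0.13  0.02  6.69] turn 0.003
scene crop origin [199 181] scale 3.03
top crop origin [290 166] scale 3.03
```

View pics/sp3.png

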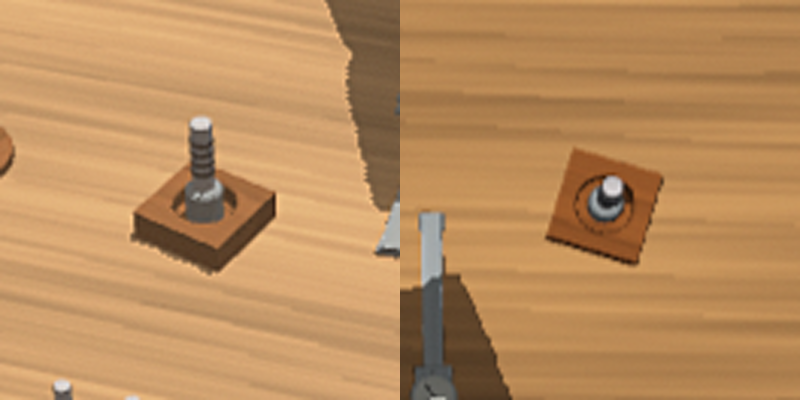

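>>> play_rows(
  motion=[
    [0,0,0,-0.1,0,2,8],
    [0,0,0,0,0,2.5,8],
    [0,0,0,0,0,1.4,8],
    [0,0,0,0,0,0.4,8],
    [0,0,0,0,0,0,7],
    [0,0,0,0,0,0,6],
  ],
  force=35,
)

```text
time_s: 20.15
position: [449.7, 114.1, 28.8]
tool_rot: [[1.0, 0.002, 0.002], [0.002, -1.0, 0.0], [0.002, -0.0, -1.0]]
contact_force: [0.0, -0.2, -0.0]
width: 62.5
```

>>> play_rows(
  motion=[
    [0,0,0,0,0,0,5.4],
    [0,0,0,0,0,0,5],
    [0,0,0,0,0,0,4.6],
    [0,0,0,0,0,0,4.6],
    [0,0,0,0,0,0,4.6],
  ],
)

```text
time_s: 20.78
position: [449.0, 114.0, 28.1]
tool_rot: [[1.0, 0.002, -0.0], [0.002, -1.0, 0.0], [-0.0, -0.0, -1.0]]
contact_force: [-0.7, 0.9, 0.3]
width: 46.1
```

```bash
python3 plan.py 449.8 113.9 26 0 1;python3 look.py rg1 450 114 20
```

```text
t 20.77 pos [449.  114.   28.1] yaw 0.002 tilt [-0.e+00  1.e-04 -1.e+00] w 46.1 F [-0.7  0.9  0.3] q [0.22 0.36 2.06 0.   0.72 0.22]
tool delta cm [0.08 0.01 0.21] turn 0.002
scene crop origin [333 155] scale 3.03
top crop origin [175 240] scale 3.03
```

View pics/rg1.png

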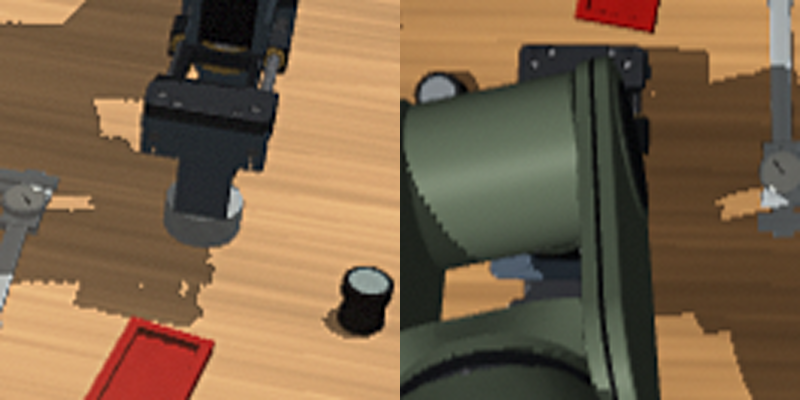

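The width reads 46 mm, which is below the ring's 52 mm, so I don't trust this grasp. Taking a closer look.

```bash
python3 - <<'E'
from h import *
s=imaging.snapshot("scene")
V=cv2.resize(s["pixels"][180:260,350:450],None,fx=7,fy=7,interpolation=cv2.INTER_CUBIC)
for P in M["ring_gauge_center"]:
    q=cv2.convexHull(((proj(s,place(P,[449,114,0]))-[350,180]+.5)*7).astype(np.int32)); cv2.polylines(V,[q],True,(255,0,255),1)
# expected finger tip lines: pads at +-23, width 32, z=6
for sx in(-23,23):
    q=((proj(s,np.array([[449+sx,98,6],[449+sx,130,6],[449+sx,130,40],[449+sx,98,40]],float))-[350,180]+.5)*7).astype(np.int32); cv2.polylines(V,[q],True,(0,255,0),1)
cv2.imwrite("pics/rg2.png",V)
print([ (r["xy"],r["score"]) for r in imaging.spot_point(s,"ring_gauge_center")])
o=bot.get_obs();print(o["width"],o["contact_force"],o["position"])
E
```

```text
[([399.2, 227.4], 0.56)]
46.087598402386945 [-0.04101708 -0.51188497 -0.08143663] [448.97504536 114.03162841  28.12944077]
```

View pics/rg2.png

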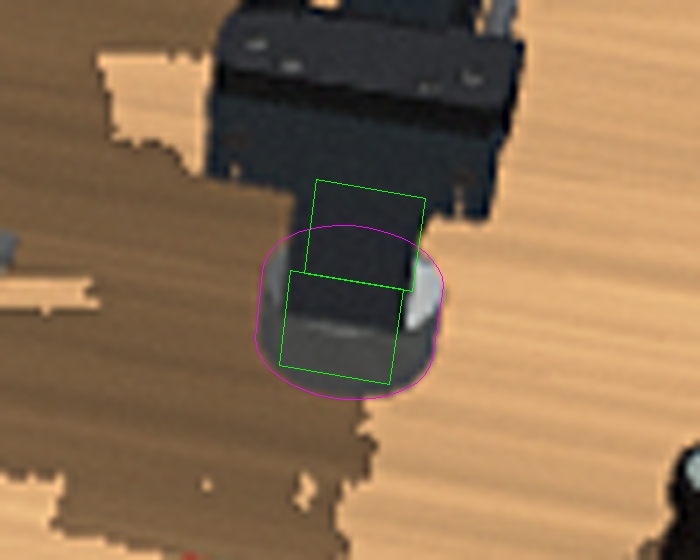

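```bash
python3 - <<'E'
from h import *
s=imaging.snapshot("scene")
for z in (6,16,24,26,28,32):
    print(z,[((proj(s,np.array([[x,y,z]],float))[0]-[350,180]+.5)*7).round().tolist() for x in(472,485) for y in(98,130)])
print(-s["R"].T@s["t"])
E
```

```text
6 [[279.0, 365.0], [390.0, 385.0], [272.0, 392.0], [383.0, 412.0]]
16 [[283.0, 338.0], [394.0, 357.0], [275.0, 365.0], [387.0, 384.0]]
24 [[285.0, 316.0], [397.0, 335.0], [278.0, 342.0], [390.0, 362.0]]
26 [[286.0, 310.0], [398.0, 329.0], [278.0, 337.0], [391.0, 356.0]]
28 [[287.0, 304.0], [398.0, 324.0], [279.0, 331.0], [392.0, 351.0]]
32 [[288.0, 293.0], [400.0, 313.0], [280.0, 320.0], [394.0, 340.0]]
[1396.39388783  182.28395391  721.9627713 ]
```

```bash
python3 - <<'E'
from h import *
s=imaging.snapshot("scene")
for z in (65,75,85,95,105,115):
    print(z,[((proj(s,np.array([[x,y,z]],float))[0]-[350,180]+.5)*7).round().tolist() for x in(449+89,) for y in(76,152)])
V=cv2.resize(s["pixels"][120:240,340:460],None,fx=5,fy=5,interpolation=cv2.INTER_CUBIC); V=np.clip(V.astype(float)*1.8,0,255).astype(np.uint8)
cv2.imwrite("pics/rg3.png",V)
E
```

```text
65 [[178.0, 324.0], [462.0, 373.0]]
75 [[181.0, 294.0], [467.0, 343.0]]
85 [[185.0, 264.0], [471.0, 313.0]]
95 [[188.0, 233.0], [476.0, 283.0]]
105 [[191.0, 202.0], [481.0, 252.0]]
115 [[194.0, 171.0], [486.0, 220.0]]
```

View pics/rg3.png

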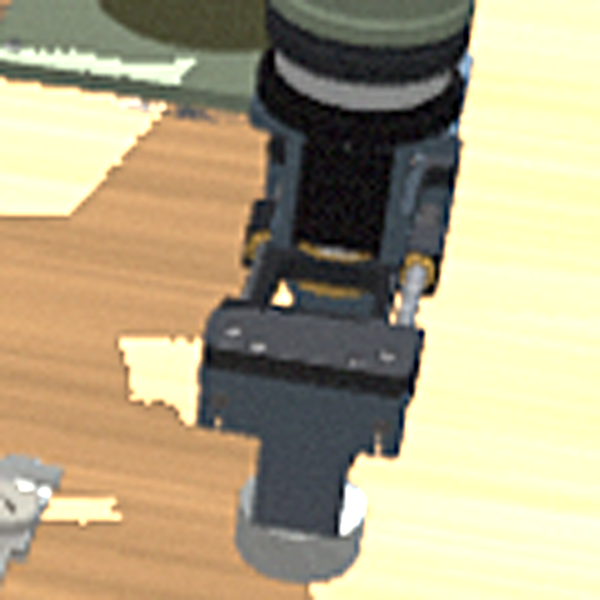

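>>> play_rows(
  motion=[
    [0,0,0,0,0,0,7.5],
    [0,0,0,0,0,0,7.5],
    [0,0,0,0,0,0.2,7.5],
    [0,0,0,0,0,0.2,7.5],
    [0,0,0,0,0,0,7.5],
  ],
)

```text
time_s: 21.7
position: [448.8, 114.0, 23.9]
tool_rot: [[1.0, 0.002, -0.001], [0.002, -1.0, -0.0], [-0.001, 0.0, -1.0]]
contact_force: [0.2, -0.3, -0.1]
width: 74.9
```

```bash
python3 - <<'E'
from h import *
s=imaging.snapshot("scene");print(bot.get_obs()["position"])
x0,y0=350,150
V=cv2.resize(s["pixels"][y0:y0+110,x0:x0+100],None,fx=5,fy=5,interpolation=cv2.INTER_CUBIC); V=np.clip(V.astype(float)*1.8,0,255).astype(np.uint8)
cv2.imwrite("pics/rg4.png",V)
E
```

```text
[448.90701236 114.03501751  24.01932329]
```

View pics/rg4.png

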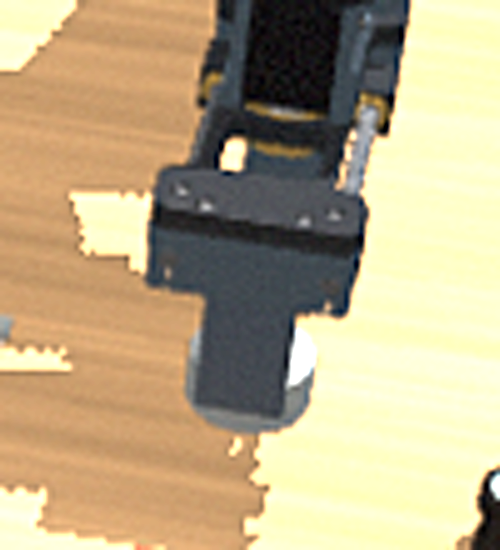

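The fingertips sit about 25 mm higher than the stated tool length implies; they closed above the ring and did not touch it. I'll lower step by step and watch the force.

>>> play_rows(
  motion=[
    [0,0,0,0,0,0.3,7.5],
    [0,0,0,0,0,0,7.5],
  ],
)

```text
time_s: 22.0
position: [448.8, 114.0, 20.9]
tool_rot: [[1.0, 0.002, -0.001], [0.002, -1.0, -0.0], [-0.001, 0.0, -1.0]]
contact_force: [-1.2, -0.7, -0.3]
width: 75.0
```

>>> play_rows(
  motion=[
    [0,0,0,0,0,0.3,7.5],
    [0,0,0,0,0,0,7.5],
  ],
)

```text
time_s: 22.25
position: [448.7, 114.0, 17.9]
tool_rot: [[1.0, 0.002, -0.001], [0.002, -1.0, -0.0], [-0.001, 0.0, -1.0]]
contact_force: [-1.0, -0.7, 0.6]
width: 75.2
```

>>> play_rows(
  motion=[
    [0,0,0,0,0,0.3,7.5],
    [0,0,0,0,0,0,7.5],
  ],
)

```text
time_s: 22.5
position: [448.8, 114.0, 14.9]
tool_rot: [[1.0, 0.002, -0.0], [0.002, -1.0, -0.0], [-0.0, 0.0, -1.0]]
contact_force: [-0.2, -0.6, 0.1]
width: 74.7
```

```bash
cat > tip.py <<'E'
from h import *
import sys
s=imaging.snapshot("scene");o=bot.get_obs();p=o["position"];print(p.round(1),o["width"].__round__(1),o["contact_force"].round(1))
x0,y0=350,150
V=cv2.resize(s["pixels"][y0:y0+110,x0:x0+100],None,fx=5,fy=5,interpolation=cv2.INTER_CUBIC); V=np.clip(V.astype(float)*1.8,0,255).astype(np.uint8)
for dz,c in ((0,(0,255,0)),(-22,(255,0,255))):
    xo=p[0]+o["width"]/2+13.5
    q=((proj(s,np.array([[xo,p[1]-16,p[2]+dz],[xo,p[1]+16,p[2]+dz]]))-[x0,y0]+.5)*5).astype(int); cv2.line(V,tuple(map(int,q[0])),tuple(map(int,q[1])),c,1)
cv2.imwrite(sys.argv[1],V)
E
python3 tip.py pics/rg5.png
```

```text
[448.9 114.   15. ] 75.1 [-0.   0.2 -1. ]
```

View pics/rg5.png

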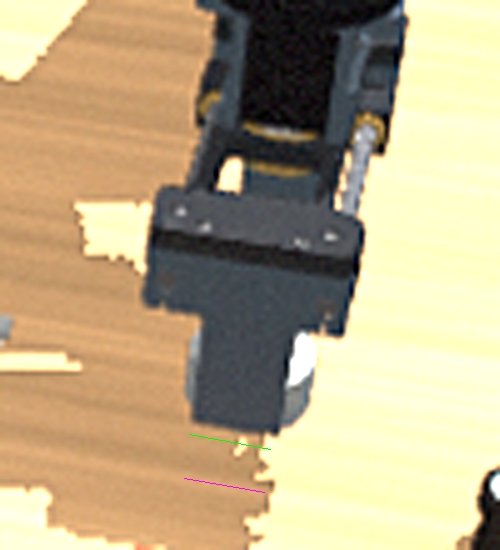

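>>> play_rows(
  motion=[
    [0,0,0,0,0,0.3,7.5],
    [0,0,0,0,0,0,7.5],
  ],
)

```text
time_s: 22.8
position: [448.8, 114.0, 11.9]
tool_rot: [[1.0, 0.002, -0.0], [0.002, -1.0, -0.0], [-0.0, 0.0, -1.0]]
contact_force: [0.0, -0.3, -0.1]
width: 75.2
```

>>> play_rows(
  motion=[
    [0,0,0,0,0,0.3,7.5],
    [0,0,0,0,0,0,7.5],
  ],
)

```text
time_s: 23.05
position: [448.8, 114.0, 8.9]
tool_rot: [[1.0, 0.002, -0.001], [0.002, -1.0, -0.0], [-0.001, 0.0, -1.0]]
contact_force: [-0.7, 0.1, -1.6]
width: 75.1
```

```bash
python3 tip.py pics/rg6.png
```

```text
[448.9 114.    9. ] 74.9 [-1.   0.4 -0.3]
```

View pics/rg6.png

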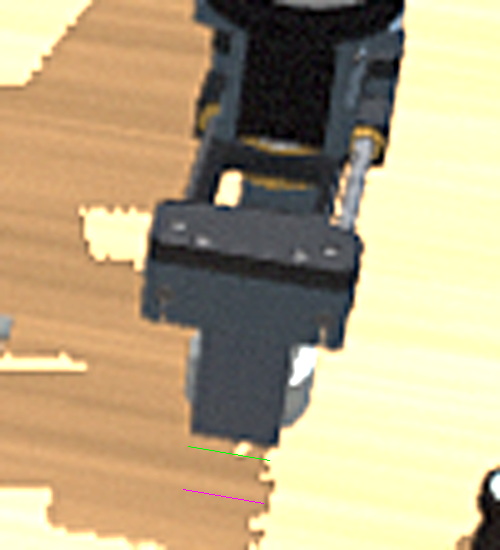

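>>> play_rows(
  motion=[
    [0,0,0,0,0,0.3,7.5],
    [0,0,0,0,0,0,7.5],
  ],
)

```text
time_s: 23.35
position: [448.8, 114.0, 5.9]
tool_rot: [[1.0, 0.002, -0.0], [0.002, -1.0, -0.0], [-0.0, 0.0, -1.0]]
contact_force: [-1.3, -0.6, -0.2]
width: 74.9
```

>>> play_rows(
  motion=[
    [0,0,0,0,0,0.3,7.5],
    [0,0,0,0,0,0,7.5],
  ],
)

```text
time_s: 23.6
position: [448.8, 114.0, 2.9]
tool_rot: [[1.0, 0.002, -0.0], [0.002, -1.0, -0.0], [-0.0, 0.0, -1.0]]
contact_force: [-0.1, 0.6, -0.3]
width: 74.7
```

```bash
python3 tip.py pics/rg7.png
```

```text
[448.9 114.    3. ] 75.1 [-0.1  0.3 -0.7]
```

View pics/rg7.png

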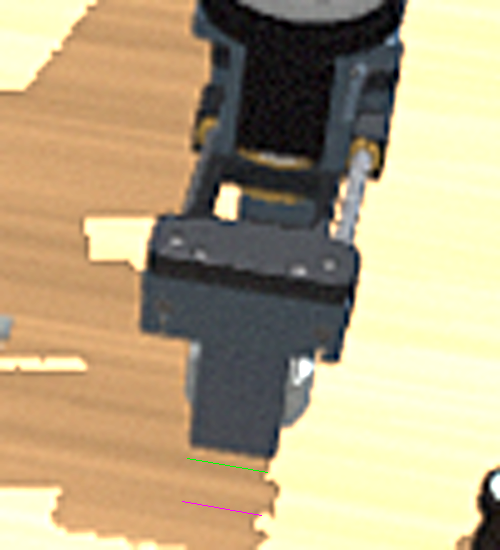

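>>> play_rows(
  motion=[
    [0,0,0,0,0,0.2,7],
    [0,0,0,0,0,0,6],
    [0,0,0,0,0,0,5.5],
    [0,0,0,0,0,0,5],
    [0,0,0,0,0,0,4.6],
    [0,0,0,0,0,0,4.6],
    [0,0,0,0,0,0,4.6],
  ],
  force=35,
)

```text
time_s: 24.52
position: [449.2, 114.1, 1.2]
tool_rot: [[1.0, 0.002, 0.001], [0.002, -1.0, 0.0], [0.001, -0.0, -1.0]]
contact_force: [2.0, -0.3, -1.5]
width: 51.3
```

>>> play_rows(
  motion=[
    [0,0,0,0,0,-0.5,4.6],
    [0,0,0,0,0,-1,4.6],
    [0,0,0,0,0,-1,4.6],
    [0,0,0,0,0,0,4.6],
  ],
)

```text
time_s: 25.02
position: [449.7, 114.2, 27.2]
tool_rot: [[1.0, 0.002, 0.002], [0.002, -1.0, 0.001], [0.002, -0.001, -1.0]]
contact_force: [0.5, -0.1, -2.7]
width: 51.3
```

```bash
python3 tip.py pics/rg8.png
```

```text
[449.3 114.1  26.7] 51.1 [-1.6 -1.4 -1.5]
```

View pics/rg8.png

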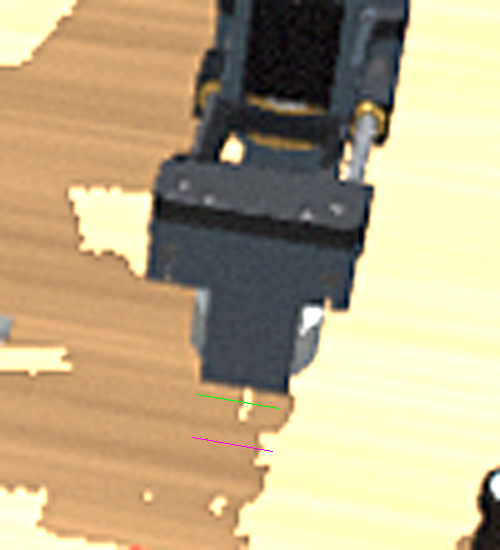

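Ring is gripped (51.3 mm) and lifts. Carrying it to the brown post.

>>> play_rows(
  motion=[
    [0,0,0,0,0,-2,4.6],
    [0,0,0,0,1,-3,4.6],
    [0,0,0,1,3,-2.5,4.6],
    [0,0,0,1.6,4.8,0,4.6],
    [0,0,0,1.6,4.8,0,4.6],
    [0,0,0,1.6,4.8,0,4.6],
    [0,0,0,1.6,4.8,0,4.6],
    [0,0,0,1.6,4.8,0,4.6],
  ],
)

```text
time_s: 26.08
position: [539.5, -167.3, 100.7]
tool_rot: [[1.0, 0.002, -0.001], [0.002, -1.0, 0.001], [-0.001, -0.001, -1.0]]
contact_force: [1.9, 0.1, -2.4]
width: 51.2
```

```bash
python3 plan.py 586.8 -296.7 60 0 1
```

```text
t 26.07 pos [ 539.5 -167.3  100.7] yaw 0.002 tilt [-9.e-04  6.e-04 -1.e+00] w 51.2 F [ 1.9  0.1 -2.4] q [-0.32  0.4   1.75  0.    0.99 -0.32]
tool delta cm [ 4.72 12.95  4.05] turn 0.002
```

>>> play_rows(
  motion=[
    [0,0,0,1.6,4.8,0,4.6],
    [0,0,0,1.6,4,0.5,4.6],
    [0,0,0,1,2.7,1,4.6],
    [0,0,0,0.3,0.8,1.5,4.6],
    [0,0,0,0,0,1,4.6],
    [0,0,0,0,0,0,4.6],
    [0,0,0,0,0,0,4.6],
  ],
)

```text
time_s: 26.95
position: [584.8, -287.7, 61.5]
tool_rot: [[1.0, 0.003, 0.0], [0.003, -1.0, 0.0], [0.0, -0.0, -1.0]]
contact_force: [0.3, 0.3, -2.7]
width: 51.2
```

```bash
python3 plan.py 586.8 -296.7 40 0 1;python3 look.py rp1 586 -297 30
```

```text
t 26.95 pos [ 584.8 -287.7   61.5] yaw 0.003 tilt [ 2.e-04  2.e-04 -1.e+00] w 51.2 F [ 0.3  0.3 -2.7] q [-0.47  0.56  1.58  0.    1.   -0.48]
tool delta cm [0.19 0.9  2.15] turn 0.003
scene crop origin [116 155] scale 3.03
top crop origin [378 176] scale 3.03
```

View pics/rp1.png

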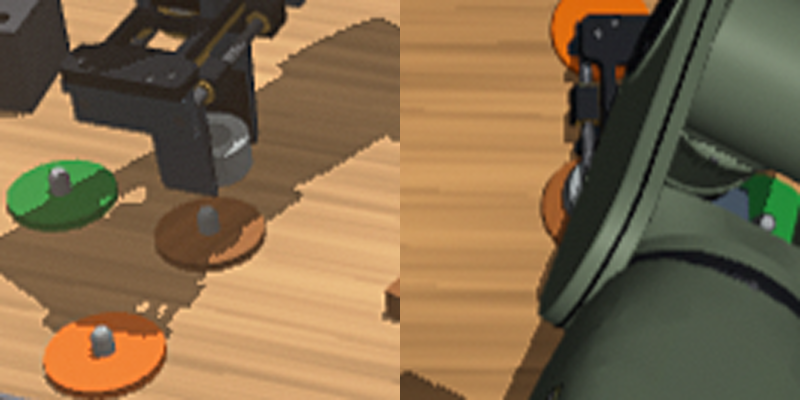

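>>> play_rows(
  motion=[
    [0,0,0,0.2,0.9,0,4.6],
    [0,0,0,0,0,1.5,4.6],
    [0,0,0,0,0,1,4.6],
    [0,0,0,0,0,0,4.6],
    [0,0,0,0,0,0,4.6],
  ],
)

```text
time_s: 27.68
position: [586.8, -297.6, 35.9]
tool_rot: [[1.0, 0.002, -0.0], [0.002, -1.0, 0.0], [-0.0, -0.0, -1.0]]
contact_force: [0.8, 0.7, -2.3]
width: 50.6
```

```bash
python3 plan.py 586.8 -296.7 9 0 1;python3 - <<'E'
from h import *
s=imaging.snapshot("scene");o=bot.get_obs();p=o["position"]
x0,y0=130,160
V=cv2.resize(s["pixels"][y0:y0+100,x0:x0+110],None,fx=7,fy=6,interpolation=cv2.INTER_CUBIC)
V=cv2.resize(s["pixels"][y0:y0+100,x0:x0+110],None,fx=6,fy=6,interpolation=cv2.INTER_CUBIC);V=np.clip(V.astype(float)*1.5,0,255).astype(np.uint8)
for P,pp,dz in ((M["ring_post"][0],[586.8,-296.7,0],0),(M["ring_post"][1],[586.8,-296.7,0],0),(M["ring_gauge_center"][0],[p[0],p[1],0],p[2]-1.2)):
    q=cv2.convexHull(((proj(s,place(P,pp)+[0,0,dz])-[x0,y0]+.5)*6).astype(np.int32)); cv2.polylines(V,[q],True,(255,0,255),1)
cv2.imwrite("pics/rp2.png",V)
E
```

```text
t 27.68 pos [ 586.8 -297.6   35.9] yaw 0.002 tilt [-1.e-04  2.e-04 -1.e+00] w 50.6 F [ 0.8  0.7 -2.3] q [-0.49  0.59  1.59  0.    0.96 -0.49]
tool delta cm [-0.   -0.09  2.69] turn 0.002
```

View pics/rp2.png

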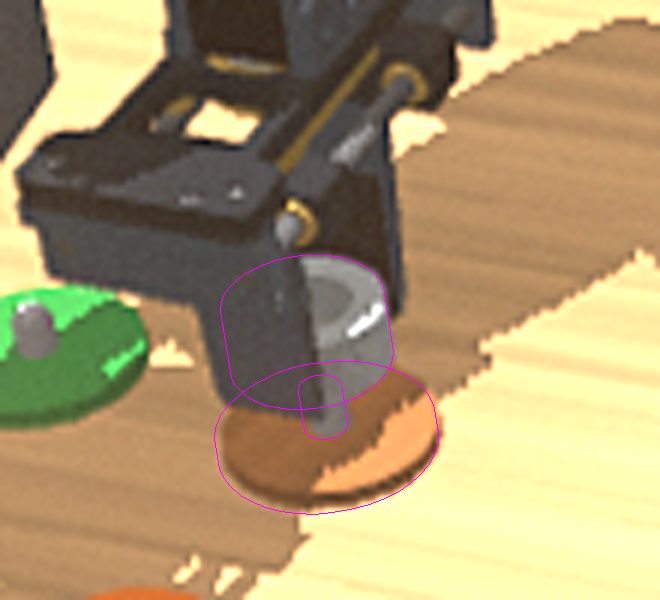

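The ring outline matches the prediction and sits centred over the post. Descending.

>>> play_rows(
  motion=[
    [0,0,0,0,0,0.8,4.6],
    [0,0,0,0,0,0.8,4.6],
    [0,0,0,0,0,0.6,4.6],
    [0,0,0,0,0,0.2,4.6],
    [0,0,0,0,0,0,4.6],
  ],
)

```text
time_s: 28.35
position: [586.8, -297.7, 11.9]
tool_rot: [[1.0, 0.002, -0.0], [0.002, -1.0, 0.0], [-0.0, -0.0, -1.0]]
contact_force: [0.1, 0.7, -2.3]
width: 50.8
```

>>> play_rows(
  motion=[
    [0,0,0,0,0,0.1,4.6],
    [0,0,0,0,0,0,4.6],
    [0,0,0,0,0,0.1,4.6],
    [0,0,0,0,0,0,4.6],
  ],
)

```text
time_s: 28.85
position: [586.8, -297.7, 10.1]
tool_rot: [[1.0, 0.002, -0.0], [0.002, -1.0, 0.0], [-0.0, -0.0, -1.0]]
contact_force: [-0.2, 0.6, -1.4]
width: 51.3
```

>>> play_rows(
  motion=[
    [0,0,0,0,0,0.1,4.6],
    [0,0,0,0,0,0,4.6],
  ],
)

```text
time_s: 29.1
position: [586.9, -297.7, 9.2]
tool_rot: [[1.0, 0.002, 0.0], [0.002, -1.0, -0.0], [0.0, 0.0, -1.0]]
contact_force: [-0.7, 0.3, -1.2]
width: 51.3
```

>>> play_rows(
  motion=[
    [0,0,0,0,0,0.05,4.6],
    [0,0,0,0,0,0,4.6],
  ],
)

```text
time_s: 29.35
position: [586.9, -297.7, 9.2]
tool_rot: [[1.0, 0.002, 0.0], [0.002, -1.0, -0.0], [0.0, 0.0, -1.0]]
contact_force: [-1.2, -0.0, 3.5]
width: 51.0
```

>>> play_rows(
  motion=[
    [0,0,0,0,0,0,5.4],
    [0,0,0,0,0,0,6],
    [0,0,0,0,0,0,7.2],
    [0,0,0,0,0,0,7.2],
    [0,0,0,0,0,-1,7.2],
    [0,0,0,0,0,-3,7.2],
    [0,0,0,0,0,-5,7],
    [0,0,0,0,0,-4,6],
  ],
)

```text
time_s: 30.35
position: [587.3, -297.9, 141.4]
tool_rot: [[1.0, 0.002, 0.002], [0.002, -1.0, -0.001], [0.002, 0.001, -1.0]]
contact_force: [-0.4, -0.7, 0.2]
width: 62.5
```

```bash
python3 look.py rp3 586 -297 10; python3 plan.py 437.5 316 100 -0.88 13
```

```text
scene crop origin [117 163] scale 3.03
top crop origin [375 177] scale 3.03
t 30.45 pos [ 589.7 -299.2  145.2] yaw 0.002 tilt [ 0.0105 -0.0054 -0.9999] w 60.2 F [ 0.9 -1.   0.3] q [-0.49  0.49  1.46  0.    1.17 -0.49]
tool delta cm [-15.15 -61.58   4.03] turn 0.882
step mm 48.9
[0, 0, np.float64(0.068), -1.17, -4.74, 0.31]
[0, 0, np.float64(0.068), -1.48, -4.65, 0.31]
[0, 0, np.float64(0.068), -1.8, -4.54, 0.31]
[0, 0, np.float64(0.068), -2.1, -4.4, 0.31]
[0, 0, np.float64(0.068), -2.39, -4.25, 0.31]
[0, 0, np.float64(0.068), -2.67, -4.08, 0.31]
[0, 0, np.float64(0.068), -2.95, -3.89, 0.31]
[0, 0, np.float64(0.068), -3.2, -3.68, 0.31]
[0, 0, np.float64(0.068), -3.44, -3.45, 0.31]
[0, 0, np.float64(0.068), -3.67, -3.21, 0.31]
[0, 0, np.float64(0.068), -3.88, -2.96, 0.31]
[0, 0, np.float64(0.068), -4.07, -2.69, 0.31]
[0, 0, np.float64(0.068), -4.24, -2.4, 0.31]
```

View pics/rp3.png

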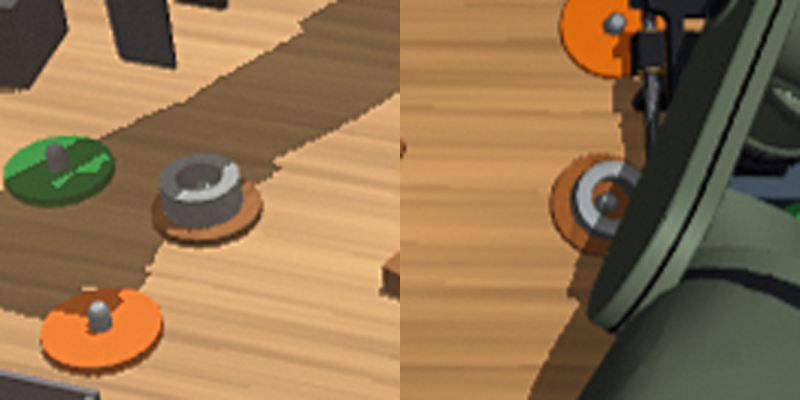

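Ring lies flat over the post. On to the block.

>>> play_rows(
  motion=[
    [0,0,0.068,-1.2,-4.7,0,6],
    [0,0,0.068,-1.5,-4.7,0,6],
    [0,0,0.068,-1.8,-4.5,0,5],
    [0,0,0.068,-2.1,-4.4,0,5],
    [0,0,0.068,-2.4,-4.3,0,5],
    [0,0,0.068,-2.7,-4.1,0,5],
    [0,0,0.068,-2.9,-3.9,0,5],
    [0,0,0.068,-3.2,-3.7,0,5],
  ],
)

```text
time_s: 31.45
position: [492.1, 83.2, 138.5]
tool_rot: [[0.855, -0.518, -0.0], [-0.518, -0.855, 0.0], [-0.0, -0.0, -1.0]]
contact_force: [0.4, 1.2, 0.5]
width: 49.8
```

```bash
python3 plan.py 437.5 316 80 -0.88 6
```

```text
t 31.45 pos [492.1  83.2 138.5] yaw -0.544 tilt [-1.e-04  1.e-04 -1.e+00] w 49.8 F [0.4 1.2 0.5] q [0.14 0.26 1.85 0.   1.03 0.69]
tool delta cm [-16.73 -17.09   5.86] turn 0.336
step mm 41.0
[0, 0, np.float64(0.056), -2.79, -2.85, 0.98]
[0, 0, np.float64(0.056), -2.94, -2.69, 0.98]
[0, 0, np.float64(0.056), -3.09, -2.52, 0.98]
[0, 0, np.float64(0.056), -3.22, -2.34, 0.98]
[0, 0, np.float64(0.056), -3.35, -2.16, 0.98]
[0, 0, np.float64(0.056), -3.47, -1.97, 0.98]
```

>>> play_rows(
  motion=[
    [0,0,0.056,-2.8,-2.9,0.5,5],
    [0,0,0.056,-2.9,-2.7,0.8,5],
    [0,0,0.056,-3.1,-2.5,1,5],
    [0,0,0.056,-3.2,-2.3,1.2,5],
    [0,0,0.056,-3.3,-2.2,1.2,5],
    [0,0,0.056,-3.5,-2,1.2,5],
    [0,0,0,0,0,0,5],
    [0,0,0,0,0,0,5],
  ],
)

```text
time_s: 32.45
position: [438.5, 314.2, 79.5]
tool_rot: [[0.639, -0.769, -0.0], [-0.769, -0.639, -0.001], [0.0, 0.001, -1.0]]
contact_force: [-0.4, -0.5, 0.9]
width: 49.9
```

```bash
python3 plan.py 437.5 316 20 -0.88 1; python3 - <<'E'
from h import *
s=imaging.snapshot("scene")
r=imaging.regions_of(s,"gauge_block_center")
print([(d["xy"],d["score"],d["region"].sum()) for d in r])
x0,y0=440,170
V=cv2.resize(s["pixels"][y0:y0+100,x0:x0+120],None,fx=6,fy=6,interpolation=cv2.INTER_CUBIC)
q=cv2.convexHull(((proj(s,place(M["gauge_block_center"][0],[437.5,316,.69]))-[x0,y0]+.5)*6).astype(np.int32)); cv2.polylines(V,[q],True,(255,0,255),1)
cv2.imwrite("pics/gb1.png",V)
E
```

```text
t 32.45 pos [438.5 314.2  79.5] yaw -0.877 tilt [-4.e-04 -7.e-04 -1.e+00] w 49.9 F [-0.4 -0.5  0.9] q [ 0.6   0.39  1.84 -0.    0.92  1.48]
tool delta cm [-0.21 -0.04  5.95] turn 0.003
[([503.6, 239.8], 0.7, np.int64(544))]
```

View pics/gb1.png

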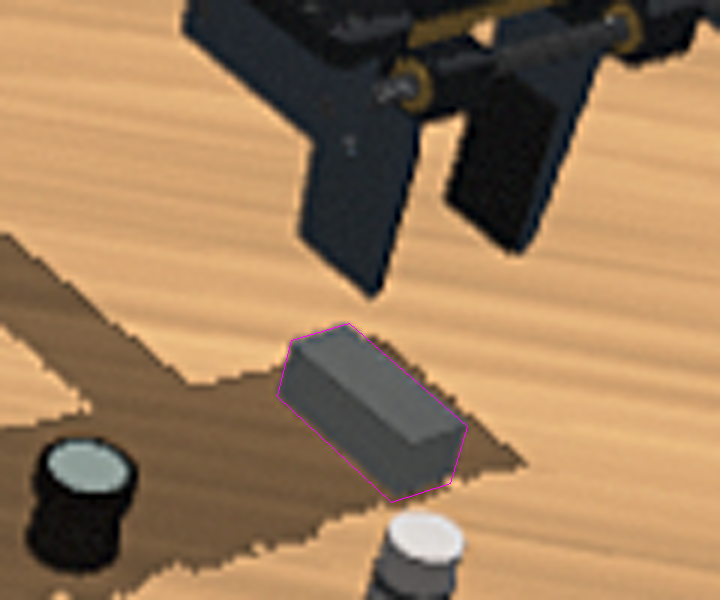

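```bash
python3 - <<'E'
from h import *
s=imaging.snapshot("scene")
j=np.array([.639,-.769]);w=np.array([.769,.639]);c=np.array([438.5,314.2])
for r in (25,38.5):
  for z in (75,80,85,90,95,100,105):
    print(r,z,[((proj(s,np.array([[*(c+j*r+w*e),z]]))[0]-[440,170]+.5)*6).round().tolist() for e in(-16,16)])
E
```

```text
25 75 [[312.0, 250.0], [377.0, 305.0]]
25 80 [[316.0, 237.0], [380.0, 292.0]]
25 85 [[319.0, 224.0], [384.0, 280.0]]
25 90 [[322.0, 212.0], [387.0, 267.0]]
25 95 [[325.0, 199.0], [391.0, 254.0]]
25 100 [[329.0, 186.0], [394.0, 241.0]]
25 105 [[332.0, 173.0], [398.0, 227.0]]
38.5 75 [[278.0, 260.0], [342.0, 315.0]]
38.5 80 [[281.0, 247.0], [346.0, 303.0]]
38.5 85 [[285.0, 234.0], [349.0, 290.0]]
38.5 90 [[288.0, 221.0], [352.0, 277.0]]
38.5 95 [[291.0, 208.0], [356.0, 264.0]]
38.5 100 [[294.0, 195.0], [359.0, 251.0]]
38.5 105 [[297.0, 182.0], [363.0, 238.0]]
```

Fingertips are at about the reported TCP height, so I grasp at reading ≈9; that keeps the tips above the 10 mm rim when placing.

>>> play_rows(
  motion=[
    [0,0,0,-0.2,0,2,5],
    [0,0,0,0,0,2.5,5],
    [0,0,0,0,0,1.6,5],
    [0,0,0,0,0,0.7,5],
    [0,0,0,0,0,0,5],
    [0,0,0,0,0,0,5],
  ],
  force=35,
)

```text
time_s: 33.35
position: [438.0, 316.5, 12.3]
tool_rot: [[0.639, -0.77, 0.001], [-0.77, -0.639, 0.001], [0.0, -0.002, -1.0]]
contact_force: [0.3, 0.1, 0.8]
width: 50.1
```

```bash
python3 plan.py 437.5 316 9 -0.88 1; python3 look.py gb2 437 316 10
```

```text
t 33.35 pos [438.  316.5  12.3] yaw -0.878 tilt [ 1.3e-03  9.0e-04 -1.0e+00] w 50.1 F [0.3 0.1 0.8] q [0.6  0.47 1.91 0.   0.76 1.48]
tool delta cm [0.01 0.08 0.33] turn 0.002
scene crop origin [434 172] scale 3.03
top crop origin [ 76 245] scale 3.03
```

View pics/gb2.png

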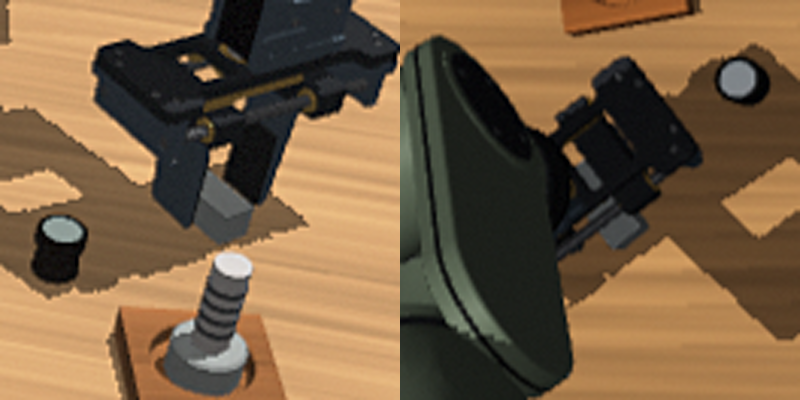

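>>> play_rows(
  motion=[
    [0,0,0,0,0.1,0.3,5],
    [0,0,0,0,0,0,3.5],
    [0,0,0,0,0,0,2.8],
    [0,0,0,0,0,0,2.3],
    [0,0,0,0,0,0,1.8],
    [0,0,0,0,0,0,1.8],
    [0,0,0,0,0,0,1.8],
  ],
  force=35,
)

```text
time_s: 34.33
position: [436.7, 315.7, 8.7]
tool_rot: [[0.639, -0.77, 0.0], [-0.77, -0.639, 0.0], [-0.0, -0.0, -1.0]]
contact_force: [-0.4, -1.3, 0.5]
width: 23.9
```

```bash
python3 plan.py 437.5 316 9 -0.88 1
```

```text
t 34.33 pos [436.7 315.7   8.7] yaw -0.878 tilt [ 1.e-04  2.e-04 -1.e+00] w 23.9 F [-0.4 -1.3  0.5] q [0.6  0.48 1.91 0.   0.75 1.48]
tool delta cm [ 0.02 -0.08 -0.03] turn 0.002
```

>>> play_rows(
  motion=[
    [0,0,0,0,0,-0.8,1.8],
    [0,0,0,0,0,-2,1.8],
    [0,0,0,0,0,-3,1.8],
    [0,0,0,0,0,-2.5,1.8],
    [0,0,0,0,0,0,1.8],
  ],
)

```text
time_s: 34.95
position: [437.8, 316.3, 93.5]
tool_rot: [[0.639, -0.769, 0.004], [-0.769, -0.639, 0.003], [0.0, -0.005, -1.0]]
contact_force: [0.3, 0.3, -3.0]
width: 24.1
```

```bash
python3 plan.py 617.5 106 90 -1.728 8; python3 look.py gb3 437 316 60
```

```text
t 34.95 pos [437.8 316.3  93.5] yaw -0.878 tilt [ 0.0038  0.0026 -1.    ] w 24.1 F [ 0.3  0.3 -3. ] q [ 0.6   0.37  1.82 -0.    0.95  1.48]
tool delta cm [27.66 -0.39  0.37] turn 0.85
step mm 34.6
[0, 0, np.float64(0.106), 3.46, -0.05, 0.05]
[0, 0, np.float64(0.106), 3.43, -0.42, 0.05]
[0, 0, np.float64(0.106), 3.37, -0.78, 0.05]
[0, 0, np.float64(0.106), 3.27, -1.13, 0.05]
[0, 0, np.float64(0.106), 3.13, -1.47, 0.05]
[0, 0, np.float64(0.106), 2.96, -1.79, 0.05]
[0, 0, np.float64(0.106), 2.75, -2.1, 0.05]
[0, 0, np.float64(0.106), 2.51, -2.38, 0.05]
scene crop origin [440 152] scale 3.03
top crop origin [ 68 244] scale 3.03
```

View pics/gb3.png

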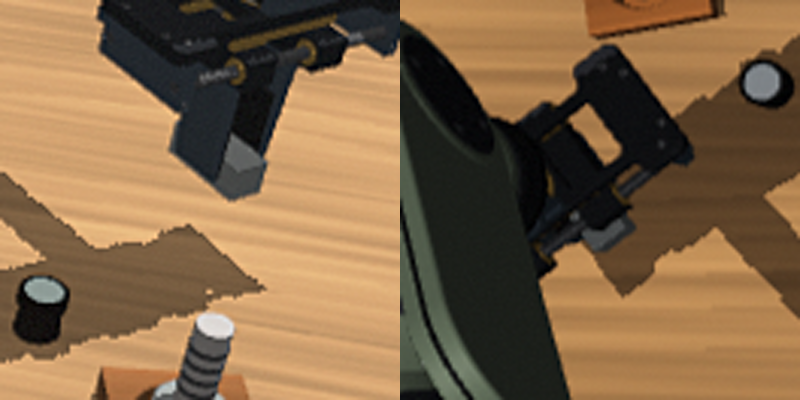

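>>> play_rows(
  motion=[
    [0,0,0.106,3.5,0,0,1.8],
    [0,0,0.106,3.4,-0.4,0,1.8],
    [0,0,0.106,3.4,-0.8,0,1.8],
    [0,0,0.106,3.3,-1.1,0,1.8],
    [0,0,0.106,3.1,-1.5,0,1.8],
    [0,0,0.106,3,-1.8,0,1.8],
    [0,0,0.106,2.7,-2.1,0,1.8],
    [0,0,0.106,2.5,-2.4,0,1.8],
  ],
)

```text
time_s: 36.05
position: [616.4, 103.8, 89.5]
tool_rot: [[-0.158, -0.987, -0.004], [-0.987, 0.158, -0.0], [0.001, 0.004, -1.0]]
contact_force: [-0.8, 0.4, -2.5]
width: 23.4
```

>>> play_rows(
  motion=[
    [0,0,0,0,0,1.5,1.8],
    [0,0,0,0,0,2,1.8],
    [0,0,0,0,0,1,1.8],
    [0,0,0,0,0,0,1.8],
    [0,0,0,0,0,0,1.8],
  ],
)

```text
time_s: 36.67
position: [617.1, 105.3, 47.0]
tool_rot: [[-0.154, -0.988, 0.001], [-0.988, 0.154, 0.0], [-0.0, -0.001, -1.0]]
contact_force: [-0.1, 0.4, -2.7]
width: 23.7
```

```bash
cat > gb.py <<'E'
from h import *
import sys
s=imaging.snapshot("scene");o=bot.get_obs();p=o["position"];R=o["tool_rot"];yaw=np.arctan2(R[1,0],R[0,0])+np.pi/2
x0,y0=320,220
V=cv2.resize(s["pixels"][y0:y0+115,x0:x0+110],None,fx=5,fy=5,interpolation=cv2.INTER_CUBIC);V=np.clip(V.astype(float)*1.5,0,255).astype(np.uint8)
for P,pp,dz in ((box(-39,39,-20,20,4,4.1),[617.5,106,-.157],0),(box(-46,46,-27,27,0,10),[617.5,106,-.157],0),(M["gauge_block_center"][0],[p[0],p[1],yaw],p[2]-8.7)):
    q=cv2.convexHull(((proj(s,place(P,pp)+[0,0,dz])-[x0,y0]+.5)*5).astype(np.int32)); cv2.polylines(V,[q],True,(255,0,255),1)
cv2.imwrite(sys.argv[1],V)
E
python3 plan.py 617.5 106 12.7 -1.728 1; python3 gb.py pics/gb4.png
```

```text
t 36.67 pos [617.1 105.3  47. ] yaw -1.725 tilt [ 7.e-04  3.e-04 -1.e+00] w 23.7 F [-0.1  0.4 -2.7] q [0.15 0.54 1.66 0.   0.94 1.88]
tool delta cm [-0.07 -0.03  3.43] turn 0.003
```

View pics/gb4.png

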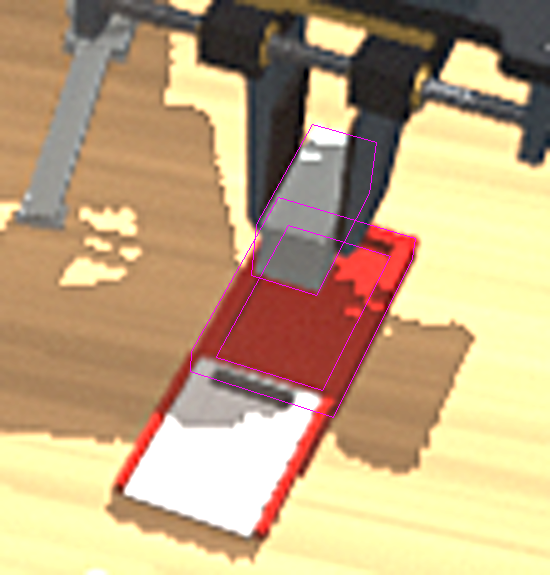

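>>> play_rows(
  motion=[
    [0,0,0,0,0,1,1.8],
    [0,0,0,0,0,1,1.8],
    [0,0,0,0,0,0.6,1.8],
    [0,0,0,0,0,0.2,1.8],
    [0,0,0,0,0,0,1.8],
  ],
)

```text
time_s: 37.35
position: [616.9, 104.9, 18.5]
tool_rot: [[-0.155, -0.988, -0.0], [-0.988, 0.155, 0.0], [-0.0, 0.0, -1.0]]
contact_force: [0.8, -0.3, -2.4]
width: 23.4
```

```bash
python3 plan.py 617.5 106 12.7 -1.728 1; python3 gb.py pics/gb5.png
```

```text
t 37.35 pos [616.9 104.9  18.5] yaw -1.726 tilt [-2.e-04  1.e-04 -1.e+00] w 23.4 F [ 0.8 -0.3 -2.4] q [0.15 0.57 1.69 0.   0.88 1.88]
tool delta cm [-0.12 -0.04  0.58] turn 0.002
```

View pics/gb5.png

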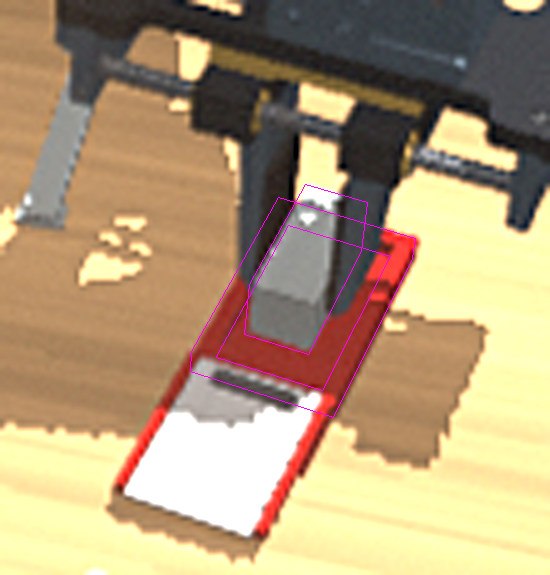

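>>> play_rows(
  motion=[
    [0,0,0,-0.15,0,0.2,1.8],
    [0,0,0,0,0,0.2,1.8],
    [0,0,0,0,0,0,1.8],
    [0,0,0,0,0,0,1.8],
  ],
)

```text
time_s: 37.9
position: [617.1, 106.4, 14.6]
tool_rot: [[-0.155, -0.988, 0.0], [-0.988, 0.155, 0.0], [-0.0, -0.0, -1.0]]
contact_force: [-1.0, -0.7, -2.9]
width: 24.0
```

>>> play_rows(
  motion=[
    [0,0,0,0,0,0.1,1.8],
    [0,0,0,0,0,0,1.8],
  ],
)

```text
time_s: 38.15
position: [617.1, 106.4, 13.6]
tool_rot: [[-0.155, -0.988, -0.0], [-0.988, 0.155, 0.0], [-0.0, 0.0, -1.0]]
contact_force: [0.1, 0.5, -2.5]
width: 23.5
```

>>> play_rows(
  motion=[
    [0,0,0,0,0,0.1,1.8],
    [0,0,0,0,0,0,1.8],
  ],
)

```text
time_s: 38.4
position: [617.2, 106.4, 12.7]
tool_rot: [[-0.155, -0.988, 0.0], [-0.988, 0.155, 0.0], [-0.0, -0.0, -1.0]]
contact_force: [0.5, 0.2, -1.9]
width: 23.8
```

>>> play_rows(
  motion=[
    [0,0,0,0,0,0.05,1.8],
    [0,0,0,0,0,0,1.8],
  ],
)

```text
time_s: 38.65
position: [617.2, 106.4, 12.7]
tool_rot: [[-0.155, -0.988, 0.0], [-0.988, 0.155, 0.0], [-0.0, -0.0, -1.0]]
contact_force: [-1.1, -0.3, 3.2]
width: 24.0
```

>>> play_rows(
  motion=[
    [0,0,0,0,0,0,2.7],
    [0,0,0,0,0,0,3.2],
    [0,0,0,0,0,0,4],
    [0,0,0,0,0,0,4],
    [0,0,0,0,0,-1,4],
    [0,0,0,0,0,-2,4],
    [0,0,0,0,0,-4,4],
    [0,0,0,0,0,-5,4],
  ],
)

```text
time_s: 39.65
position: [616.5, 106.3, 133.1]
tool_rot: [[-0.155, -0.988, -0.002], [-0.988, 0.155, -0.0], [0.0, 0.002, -1.0]]
contact_force: [0.5, -0.5, 0.0]
width: 40.0
```

>>> play_rows(
  motion=[
    [0,0,0,0,0,-5,4],
    [0,0,0,0,3,-3,4],
    [0,0,0,0,5,0,4],
    [0,0,0,0,5,0,4],
    [0,0,0,0,5,0,4],
    [0,0,0,0,3,0,4],
    [0,0,0,0,0,0,4],
    [0,0,0,0,0,0,4],
  ],
)

```text
time_s: 40.65
position: [410.7, 139.0, 212.9]
tool_rot: [[-0.154, -0.988, 0.002], [-0.988, 0.154, 0.001], [-0.001, -0.002, -1.0]]
contact_force: [0.7, -0.2, 0.3]
width: 40.3
```

```bash
python3 - <<'E'
from h import *
import pickle
print(bot.get_obs()["position"],bot.get_obs()["time_s"])
S={n:imaging.snapshot(n) for n in("scene","top")}
for n in S: cv2.imwrite(f"pics/fin_{n}.png",S[n]["pixels"])
pickle.dump(S,open("fin.pkl","wb"))
s=S["scene"]; T,_=pickle.load(open("m.pkl","rb"))
def fill(r):
    c,_=cv2.findContours(r.astype(np.uint8),cv2.RETR_EXTERNAL,cv2.CHAIN_APPROX_NONE); m=np.zeros((480,640),np.uint8); cv2.drawContours(m,[max(c,key=len)],-1,1,-1); return m
for th in ("loupe_center","caliper_center"):
    r=imaging.regions_of(s,th); print(th,[(d["xy"],round(d["score"],2),int(d["region"].sum())) for d in r[:2]])
d=cv2.absdiff(s["pixels"],T["scene"]["pixels"]).max(2)
cv2.imwrite("pics/diff.png",d)
E
```

```text
[410.73647384 138.99309282 212.88264355] 40.65
loupe_center [([448.7, 252.9], 0.89, 349)]
caliper_center [([336.8, 228.8], 0.97, 634), ([182.5, 226.5], 0.58, 544)]
```

View pics/fin_scene.png

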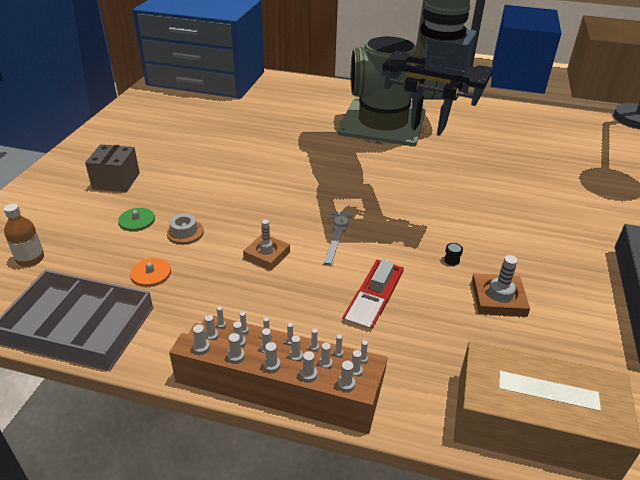

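View pics/diff.png

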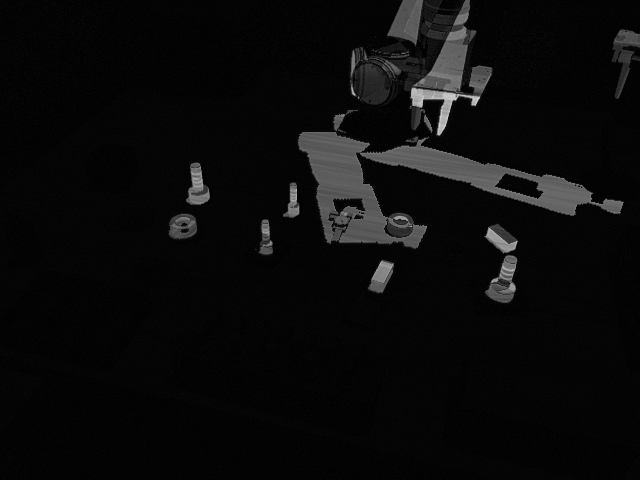

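Difference image: only the four gauges, the arm and shadows changed; the loupe and caliper show no edges outside the shadow. Last close-up of the homes.

```bash
python3 - <<'E'
import pickle,cv2,numpy as np
S=pickle.load(open("fin.pkl","rb"));p=S["scene"]["pixels"]
c=[cv2.resize(p[y-33:y+33,x-44:x+44],(396,297),interpolation=cv2.INTER_CUBIC) for x,y in((185,228),(266,242),(376,292),(503,285))]
cv2.imwrite("pics/zoom.png",np.vstack([np.hstack(c[:2]),np.hstack(c[2:])]))
E
```

```text
(no output)
```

View pics/zoom.png

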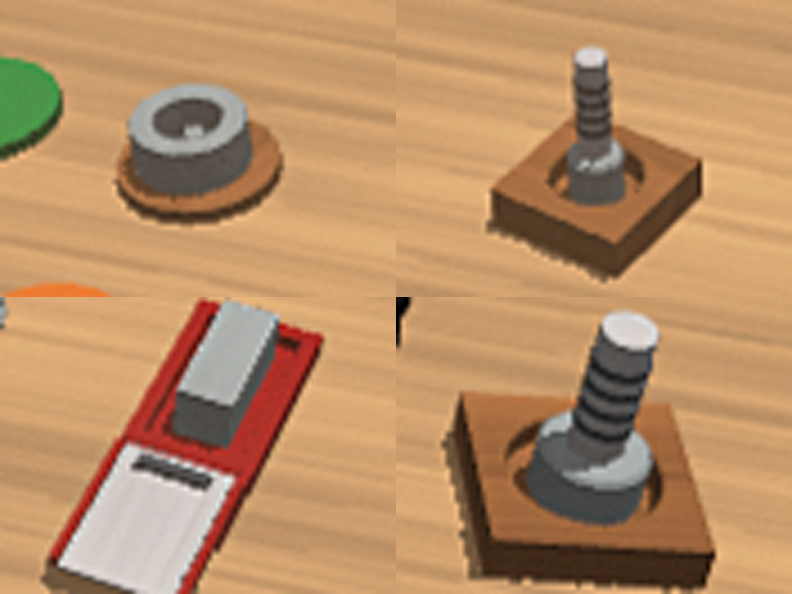

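All four are seated: the ring flat over the post, both plugs upright in their holes, and the block flat in the pocket. Signing off.

```bash
python3 -c "
from workcell import bot
print(bot.sign_off())"
```

```text
the job is handed in; nothing more can be done
None
```

All four gauges are in their homes, placed in the order asked: large plug, small plug, ring on the brown post, then the block in the red holder's pocket. I lowered each one until the force reading showed contact, then opened the fingers. The job was handed in at about 41 s on the clock, with the arm clear of everything.

**Last checks:**
- The final close-ups show both plugs upright in their holes, the ring flat over the post and the block flat in the pocket.
- The before/after picture difference shows only the four gauges, the arm and shadows changing. The loupe and caliper look unmoved, though part of the caliper lay in the arm's shadow.

**What disagreed:**
- **Finger length:** the fingertips sat at about the reported TCP height, not 22 mm ahead of it as stated. Because of this the first close on the ring shut just above it without moving it. I lowered step by step with force checks, gripped it properly (51 mm reading), and allowed for this on the block.
- **Camera views:** the two views differed by about 2 mm. The block could only be fitted in the scene view, because its region was not found in the top view.

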